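# Change the bead-drilling jig over from ball beads to olive beads

## Task

Change the drilling jig over from ball beads to olive beads. First take the drilled ball bead out of the nest plate on the jig and stand it in the empty end of the tray, leaving the two beads already there standing; then swap the two nest plates, setting one of them down on the cork mat on the way, so that the olive plate sits fully home on the jig's pins and the ball plate lies flat in the cradle between its cleats. Keep the plates level, lifting straight up so that they do not cock on the pins; last of all, stand the olive blank upright in the pocket of the olive plate on the jig.

Things in the scene. Friction and masses are not known exactly. Their poses are not given: they have to be found in the camera images.
- jig: Aluminium jig base, fixed: plate 84 (x) by 126 (y) by 16 mm, with low screwed ears at the y ends (168 mm overall). Two steel pins on top at y = +46 and -46 mm, x = 0: 9 mm thick for 10 mm, then tapering to 3.4 mm; tips 40.5 mm above the origin. Origin: centre of the underside, z up. A plate seated on the pins has its origin 16 mm above this one, its y along this y (either way round).
- cradle: Plywood storage cradle, fixed: a board 84 (x) by 164 (y) by 6 mm with a cleat across each y end, rising to 16 mm; 140 mm clear between the cleats, the x sides open. A nest plate lies lengthwise between the cleats. Origin: centre of the underside, on the bench; its floor is 6 mm above the origin.
- mat: Bare cork mat, fixed, 84 (x) by 150 (y) by 3 mm: the free spot for a plate. Origin: centre of the underside, on the bench; its top is 3 mm above the origin.
- tray: Low wooden tray with a grey lining, fixed, 90 (x) by 160 (y) mm outside, walls 6 mm thick and 11 mm high, floor 5 mm above the origin. Two drilled ball beads stand in its -y half; the +y half is empty (a good spot is y = +38 mm, x = 0). Origin: centre of the underside, on the bench.
- ball_nest: Nest plate for ball beads, loose, light hardwood, 54 (x, grip across this) by 120 (y) by 16 mm thick, about 0.11 kg: two 12 mm through holes at y = +46 and -46 mm for the jig's pins; in the middle a round pocket 42 mm across, 10 mm deep (floor 6 mm above the origin). At the start it sits on the jig with a ball bead in its pocket. Origin: centre of the underside.
- olive_nest: Nest plate for olive beads, loose, the same as the ball plate (54 by 120 by 16 mm, same holes) but with a smaller pocket, 30 mm across and 10 mm deep (floor 6 mm above the origin). At the start it lies empty in the cradle. Origin: centre of the underside; y is the long axis, x the width to grip across.
- ball_bead: The drilled ball bead that stands in the ball plate's pocket at the start: mid-brown wood, a ball 36 mm across with flats of 18 mm at the top and bottom, 34 mm high, widest at 17 mm, 22 g. Origin: centre of the lower flat; z is its axis.
- olive_blank: Undrilled olive-shaped blank of honey-brown wood that stands on the bench by itself: 26 mm across, 44 mm high, widest at 22 mm, flats of 16 mm at the top and bottom, 18 g. Origin: centre of the lower flat; z is its axis.
- done_1: One of the two finished ball beads in the tray, the same as the ball bead. Origin: centre of the lower flat.
- done_2: The other finished ball bead in the tray. Origin: centre of the lower flat.

How it is judged:
By the outcome, as a careful person would: the job done as asked, in the order asked, and still so for the second after the job is handed in, with the robot touching nothing.
It also fails if it takes over 128 s, if anything falls off the work surface, if the arm or the gripper's body presses on something with over 40 N, if the wrist force passes 120 N, or if a joint passes its speed limit or range.

## Robot

A 6-joint arm with a two-finger parallel gripper is mounted at the origin on the work surface. World frame = base frame: x ahead of the robot, y to its left, z up, the work surface at z = 0. Lengths are in m, angles in rad, forces in N, time in s.
With the tool pointing down it reaches from about 0.35 to 0.85 m from the base axis. Payload 8.1 kg.
Tool frame: the origin (TCP) lies at the centre of the arm's flange, where the gripper is bolted on; the fingertips stand 186 mm ahead of it and the grasp point (between the pads) lies 167 mm ahead of it; z points along the fingers, y is the line along which they close (so a half turn about z gives the same grasp; the last joint's range is limited). The gripper opens to 93 mm and grips with 3 to 60 N. Pads are 15 mm wide; open, the fingers measure 128 mm over their backs; the gripper's body (75 mm by 188 mm) begins 65 mm behind the grasp point.
Start: joints at [1.149, 0.13, 1.488, -0, 1.523, -0.085], TCP at [0.198, 0.566, 0.405] pointing down, gripper open.
Joint ranges: [-2.96, 2.96], [-0.89, 2.26], [0.02, 2.5], [-1.34, 4.48], [0, 2.73], [-2.66, 2.66]. Speed limits (rad/s): [2.39, 2.39, 2.79, 3.14, 3.14, 3.14].

## Interface

Orientations are given as a rotation vector (axis times angle).
In Python, from plant import read_state, read_camera, camera_params, robot gives the robot as it stands.
- The arm moves only by the tool carry_out, never from a script. Its argument "targets" is a list of rows, each an object of numbers: "hand": the opening in per cent of the stroke, from 0 (shut) to 100 (fully open); "x", "y", "z": the shift along the tool's x, y, z in m; "ax", "ay", "az": the turn, a rotation vector about the tool's x, y, z in rad. In form: [{"hand": .., "x": .., "y": .., "z": .., "ax": .., "ay": .., "az": ..}, ...]. A call has 1 to 8 rows; each row is the pose to reach, as a shift and turn from the pose commanded when the call began, along the tool's axes at that moment; what a row does not reach only later rows make up. A row lasts 1/8 s, in which the tool goes at most 62.5 mm and 10.7 degrees, less where a joint would pass 70% of its speed; a pose out of reach is approached as far as the arm can. A call with a gripper value outside its range is refused whole. The fingers move at their own pace and stop on an object; "newtons" is the grip in N (left out, the last holds). Time passes only in rows, so rows that repeat a pose let the fingers close. It gives the time, the measured TCP pose, the force, the opening and the grip force at its end, in the units of the state.
- read_state(): the state, without advancing time (a new reading comes with each control period).
- read_camera(name): name is "side" or "top" or "wrist"; returns (picture, depth): 420x560x3 uint8, blue, green, red; 420x560 float32, m along the optical axis (not along the pixel's ray), 0 where there is no reading.
- camera_params(name): a dict with "fx", "fy", "cx", "cy" (pixels), "k1" (the pictures are not rectified: a ray, as slopes to the right and down, at radius r is drawn at 1 + k1 r^2 times it, then the intrinsics apply), "position" and "rotation" of the camera in the world. Camera axes: x right, y up, looking along -z (the intrinsics and any distortion apply to the point x, -y, -z); pixel columns grow to the right and rows downward; lengths in m; the calibration is good to about 2 mm. A picture is of the moment at which its call begins: read the wrist's pose just before it. camera_params takes no time and is no camera call; for the wrist camera it gives the pose at the moment of the call.
- robot.close_job(): hands the job in; it is judged then, once.
The state is a dict: "t": time; "q": joint angles; "dq": joint speeds; "joint_torque": joint torques, N m; "tool_pos": TCP position; "orientation": TCP orientation; "force": force on the tool from outside, world axes, zero at the start; "wrist_torque": the same for the moment, N m; "opening": finger opening in m; "gripper_force": force on a finger pad.
Only numpy, scipy, OpenCV 4.12 (cv2) and the standard library are available. Lean on these libraries where they do the work, as an engineer would, in place of code of your own. Each camera call takes 0.05 s, during which the arm holds its last target. There are 200 camera calls.

## Working session

There is one attempt and no reset: what is moved stays moved. The work goes in short steps, Python scripts to look and compute and a tool call to move; the robot and the scene stay as the last step left them, time stands still between calls to the robot, and variables do not carry over. Pictures are saved under pics/ and viewed, at most 14 in all, crops included, and the job is handed in when it is done.

Besides the shell and the picture viewer there is one more tool, called in YAML: its name, and indented under it one key for each argument. carry_out: Moves the arm, as the interface text tells. Its arguments: {"type":"object","properties":{"targets":{"type":"array","items":{"type":"object","properties":{"hand":{"type":"number"},"x":{"type":"number"},"y":{"type":"number"},"z":{"type":"number"},"ax":{"type":"number"},"ay":{"type":"number"},"az":{"type":"number"}}}},"newtons":{"type":"number"}},"required":["targets"]}

```bash
ls; mkdir -p pics
cat > h.py <<'E'
import numpy as np, cv2
from scipy.spatial.transform import Rotation as R
from plant import read_state, read_camera, camera_params, robot
def rot(c):
    r=np.array(c["rotation"],float)
    return r if r.shape==(3,3) else R.from_rotvec(r).as_matrix() if r.size==3 else R.from_quat(r).as_matrix()
def K(c): return np.array([[c["fx"],0,c["cx"]],[0,c["fy"],c["cy"]],[0,0,1.]]),np.array([c["k1"],0,0,0.])
def rays(c,px):
    k,d=K(c); u=cv2.undistortPoints(np.array(px,float).reshape(-1,1,2),k,d).reshape(-1,2)
    return np.c_[u[:,0],-u[:,1],-np.ones(len(u))]@rot(c).T
def onplane(c,px,z):
    r=rays(c,px); p=np.array(c["position"]); return p+r*((z-p[2])/r[:,2])[:,None]
def proj(c,P):
    q=(np.atleast_2d(P)-np.array(c["position"]))@rot(c); k,d=K(c)
    return cv2.projectPoints((q*[1,-1,-1]).reshape(-1,1,3),np.zeros(3),np.zeros(3),k,d)[0].reshape(-1,2)
def cloud(c,dep):
    h,w=dep.shape; v,u=np.mgrid[:h,:w]; r=rays(c,np.c_[u.ravel(),v.ravel()])
    return (np.array(c["position"])+r*dep.ravel()[:,None]).reshape(h,w,3)
E
python3 - <<'E'
from h import *
s=read_state(); print({k:np.round(v,4).tolist() for k,v in s.items()})
for n in("top","side","wrist"):
    c=camera_params(n); im,d=read_camera(n); print(n,c,(d>0).mean())
    cv2.imwrite(f"pics/{n}0.png",im); np.save(f"pics/{n}0.npy",d)
E
```

```text
pics
{'t': 0.0, 'q': [1.1486, 0.1312, 1.4893, -0.0, 1.523, -0.0854], 'dq': [0.0004, -0.0002, -0.0028, 0.001, -0.0012, 0.0011], 'joint_torque': [-0.0002, -55.9828, -49.1776, 0.0768, 0.0349, -0.0001], 'tool_pos': [0.1982, 0.5661, 0.4037], 'orientation': [-0.5265, -3.0967, 0.0028], 'force': [0.316, 0.197, 1.117], 'wrist_torque': [0.0188, -0.0495, -0.0347], 'gripper_force': 0.0, 'opening': 0.0935}
top {'fx': 422.90436802377957, 'fy': 422.90436802377957, 'cx': 273.57183660809886, 'cy': 210.61326559011337, 'k1': -0.11890583622500801, 'position': array([ 0.43210684, -0.02411115,  0.90922972]), 'rotation': array([ 0.08862474, -0.10832665, -1.54955951])} 0.9959438775510204
side {'fx': 386.961479735472, 'fy': 386.961479735472, 'cx': 276.0809945700367, 'cy': 205.0201910631793, 'k1': -0.028684265251514927, 'position': array([0.4576319 , 0.65212518, 0.478205  ]), 'rotation': array([ 0.08149701, -1.44203474, -2.62002111])} 0.9960799319727891
wrist {'fx': 308.5887317807782, 'fy': 308.5887317807782, 'cx': 278.14662690173253, 'cy': 206.9103875819198, 'k1': 0.01605079406287673, 'position': array([0.12544335, 0.5905054 , 0.38400328]), 'rotation': array([-0.24137245, -0.16948897,  1.22559983])} 0.9962797619047619
```

View pics/top0.png

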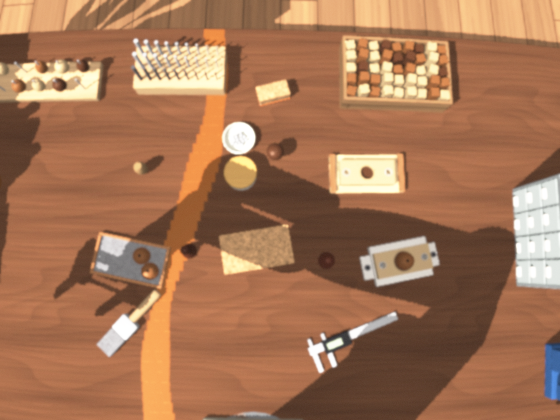

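View pics/side0.png

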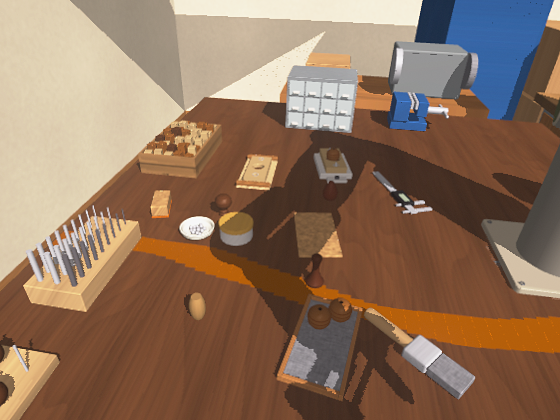

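The top view shows the jig with ball plate and bead at (400,261), the cradle with the olive plate at (367,173), the mat at (257,249), the tray at (130,260) with beads at (142,256) and (150,271), and the olive blank at (140,168). Dark pawns stand at (190,250) and (326,260). The side view shows the same items: jig (333,165), cradle (258,170), mat (318,233), tray (320,350), olive blank (197,305).

Run:
```python
from h import *
c=camera_params("top"); im=cv2.imread("pics/top0.png"); d=np.load("pics/top0.npy"); P=cloud(c,d)
hsv=cv2.cvtColor(im,cv2.COLOR_BGR2HSV)
def show(n,px,w=1):
    u,v=px; print(n,px,np.round(np.median(P[v-w:v+w+1,u-w:u+w+1].reshape(-1,3),0),4),hsv[v,u])
for n,p in dict(jigplate=(382,263),jigplate2=(424,258),jigear=(368,266),jigside=(400,243),bead=(404,261),crad=(367,173),oliveplate=(350,173),plr=(386,173),cleatL=(333,173),cleatR=(401,173),mat=(257,249),tray=(110,260),b1=(142,256),b2=(150,271),olive=(140,168),pawn1=(190,250),pawn2=(326,260),bench=(300,300)).items(): show(n,p)
# top-view components above bench
for n,(x0,y0,x1,y1),z in [("jig",(352,230,448,292),.016),("cradle",(322,146,412,200),.016),("mat",(212,220,300,280),.003),("tray",(86,226,174,296),.011),("olive",(128,156,152,180),.022)]:
    h=P[y0:y1,x0:x1,2]; m=(h>(.0025 if n=="mat" else .008)).astype(np.uint8)
    if n=="mat": # colour: cork is lighter/less red
        hs=hsv[y0:y1,x0:x1].astype(int); m=((hs[...,0]>10)&(hs[...,2]>95)).astype(np.uint8)
    m=cv2.morphologyEx(m,cv2.MORPH_OPEN,np.ones((3,3)))
    cs,_=cv2.findContours(m,0,2); k=max(cs,key=cv2.contourArea).reshape(-1,2)+[x0,y0]
    W=onplane(c,k,z)[:,:2].astype(np.float32)*1000
    (cx,cy),(w,hh),a=cv2.minAreaRect(W); print(n,"ctr",round(cx,1),round(cy,1),"size",round(w,1),round(hh,1),"ang",round(a,1),"hmax",h.max().round(4))
crop=im[130:300,310:460]; a=cv2.resize(crop,None,fx=2.6,fy=2.6,interpolation=2)
b=cv2.resize(im[150:300,80:230],None,fx=2.6,fy=2.6,interpolation=2); o=np.zeros((442,790,3),np.uint8); o[:442,:390]=a[:442]; o[:390,400:790]=b
cv2.imwrite("pics/crop0.png",o)
s=read_state(); T=R.from_rotvec(s["orientation"]); w=camera_params("wrist")
print("cam in tool",T.inv().apply(w["position"]-s["tool_pos"]).round(4)); print((T.inv().as_matrix()@rot(w)).round(3)); print(T.as_matrix().round(4))
```

```text
jigplate (382, 263) [ 0.4375 -0.2636  0.0321] [ 15  25 141]
jigplate2 (424, 258) [ 0.4489 -0.3521  0.0312] [ 15  30 138]
jigear (368, 266) [ 0.4309 -0.2366  0.015 ] [170   8  95]
jigside (400, 243) [ 0.4805 -0.3068  0.0171] [ 16  17 219]
bead (404, 261) [ 0.4418 -0.3012  0.0569] [ 12 147 127]
crad (367, 173) [ 0.6322 -0.2366  0.0133] [ 10 143 144]
oliveplate (350, 173) [ 0.629  -0.1972  0.023 ] [ 25  37 254]
plr (386, 173) [ 0.6316 -0.2757  0.0231] [ 19  38 246]
cleatL (333, 173) [ 0.6295 -0.1614  0.0172] [ 15 131 244]
cleatR (401, 173) [ 0.6334 -0.3117  0.0168] [ 14 133 242]
mat (257, 249) [ 0.4634 -0.0005  0.004 ] [ 15 117 175]
tray (110, 260) [0.4322 0.3159 0.0058] [170   6 126]
b1 (142, 256) [0.4424 0.2359 0.0385] [ 12 143 128]
b2 (150, 271) [0.4121 0.2176 0.0396] [ 12 149 202]
olive (140, 168) [0.6263 0.2485 0.0447] [ 16 118 207]
pawn1 (190, 250) [0.4574 0.1369 0.0281] [  7 120  53]
pawn2 (326, 260) [ 0.442  -0.1425  0.0459] [  7 132  95]
bench (300, 300) [ 0.3571 -0.094   0.001 ] [ 11 142 174]
jig ctr 442.7 -307.7 size 83.5 160.4 ang 11.3 hmax 0.9092
cradle ctr 632.8 -235.5 size 55.8 123.7 ang 1.6 hmax 0.9092
mat ctr 456.8 7.6 size 104.8 189.5 ang 9.6 hmax 0.9092
tray ctr 428.1 236.5 size 74.3 38.3 ang 30.9 hmax 0.9092
olive ctr 631.5 256.2 size 32.1 24.4 ang 47.3 hmax 0.9092
cam in tool [ 0.0767 -0.001   0.0198]
[[-0.     0.962  0.273]
 [ 1.     0.    -0.   ]
 [-0.     0.273 -0.962]]
[[-9.438e-01  3.305e-01 -6.000e-04]
 [ 3.305e-01  9.438e-01 -1.400e-03]
 [ 1.000e-04 -1.500e-03 -1.000e+00]]
```

View pics/crop0.png

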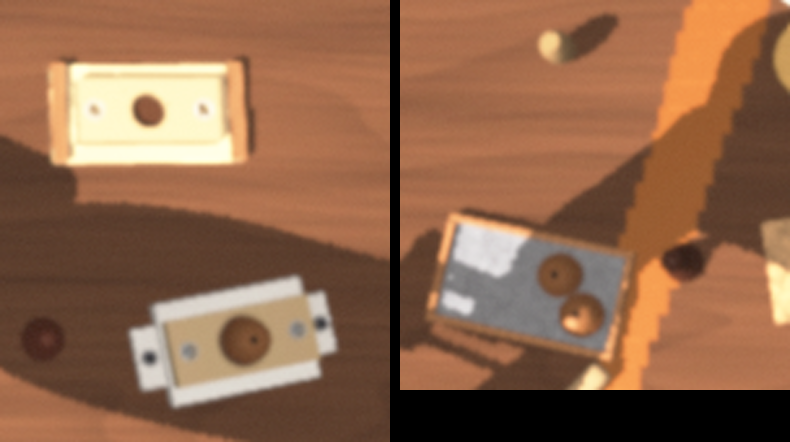

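The crop confirms the jig yaw of about +10° (plate holes at (188,351) and (297,330)), the cradle nearly square with the olive plate in it, and the tray yaw of about -11° with an empty left (+y) half. Next I hover the wrist camera over the tray and olive.

carry_out:
  targets:
    - {"hand": 100,"x": -0.05,"y": -0.028,"z": 0.009,"az": 0.16}
    - {"hand": 100,"x": -0.1,"y": -0.057,"z": 0.018,"az": 0.32}
    - {"hand": 100,"x": -0.15,"y": -0.085,"z": 0.027,"az": 0.48}
    - {"hand": 100,"x": -0.2,"y": -0.113,"z": 0.037,"az": 0.64}
    - {"hand": 100,"x": -0.25,"y": -0.142,"z": 0.046,"az": 0.8}
    - {"hand": 100,"x": -0.3,"y": -0.17,"z": 0.055,"az": 0.96}
    - {"hand": 100,"x": -0.35,"y": -0.198,"z": 0.064,"az": 1.12}
    - {"hand": 100,"x": -0.4,"y": -0.227,"z": 0.074,"az": 1.234}

```text
schema error: expected keys hand, x, y, z, ax, ay, az
```

carry_out:
  targets:
    - {"x": 0}
    - {"x": 0}

```text
schema error: expected keys hand, x, y, z, ax, ay, az
```

All seven keys are needed in each row.

carry_out:
  targets:
    - {"hand": 100,"x": -0.05,"y": -0.028,"z": 0.009,"ax": 0,"ay": 0,"az": 0.16}
    - {"hand": 100,"x": -0.1,"y": -0.057,"z": 0.018,"ax": 0,"ay": 0,"az": 0.32}
    - {"hand": 100,"x": -0.15,"y": -0.085,"z": 0.027,"ax": 0,"ay": 0,"az": 0.48}
    - {"hand": 100,"x": -0.2,"y": -0.113,"z": 0.037,"ax": 0,"ay": 0,"az": 0.64}
    - {"hand": 100,"x": -0.25,"y": -0.142,"z": 0.046,"ax": 0,"ay": 0,"az": 0.8}
    - {"hand": 100,"x": -0.3,"y": -0.17,"z": 0.055,"ax": 0,"ay": 0,"az": 0.96}
    - {"hand": 100,"x": -0.35,"y": -0.198,"z": 0.064,"ax": 0,"ay": 0,"az": 1.12}
    - {"hand": 100,"x": -0.4,"y": -0.227,"z": 0.074,"ax": 0,"ay": 0,"az": 1.234}

```text
t: 1.15
tool_pos: [0.5017, 0.2183, 0.3304]
orientation: [-2.226, -2.216, -0.0]
force: [1.1, 1.2, 0.5]
opening: 0.0931
gripper_force: 0.0
```

carry_out:
  targets:
    - {"hand": 100,"x": 0,"y": 0,"z": 0,"ax": 0,"ay": 0,"az": 0}
    - {"hand": 100,"x": 0,"y": 0,"z": 0,"ax": 0,"ay": 0,"az": 0}

```text
t: 1.4
tool_pos: [0.5005, 0.2199, 0.3304]
orientation: [-2.221, -2.221, 0.001]
force: [-0.8, -0.5, -0.7]
opening: 0.0931
gripper_force: 0.0
```

```bash
cat >> h.py <<'E'
def snap(name):
    s=read_state(); w=camera_params("wrist"); im,d=read_camera("wrist")
    cv2.imwrite(f"pics/{name}.png",im); import pickle; pickle.dump((s,w,im,d),open(f"pics/{name}.pkl","wb")); return s,w,im,d
def load(name):
    import pickle; return pickle.load(open(f"pics/{name}.pkl","rb"))
def rel(p,yaw,s=None):
    "tool shift and az to TCP p with tool y at world angle yaw (deg)"
    s=s or read_state(); T=R.from_rotvec(s["orientation"]); M=T.as_matrix()
    g=np.deg2rad(yaw); y=np.array([np.cos(g),np.sin(g),0]); z=np.array([0,0,-1.]); G=np.c_[np.cross(y,z),y,z]
    print("t",round(s["t"],2),"at",np.round(s["tool_pos"],4),"yaw",np.degrees(np.arctan2(M[1,1],M[0,1])).round(2),"->shift",(M.T@(np.array(p)-s["tool_pos"])).round(4),"turn",(R.from_matrix(M.T@G)).as_rotvec().round(4))
def tri(c1,p1,c2,p2):
    "midpoint of two rays and gap"
    a,b=np.array(c1["position"]),np.array(c2["position"]); u,v=rays(c1,[p1])[0],rays(c2,[p2])[0]
    k=np.linalg.lstsq(np.c_[u,-v],b-a,rcond=None)[0]; A,B=a+k[0]*u,b+k[1]*v
    return (A+B)/2,np.linalg.norm(A-B)
E
python3 - <<'E'
from h import *
s,w,im,d=snap("w1"); rel([.443,-.308,.29],11)
E
```

```text
t 1.45 at [0.5003 0.2205 0.3307] yaw 0.08 ->shift [-0.5285 -0.058   0.0406] turn [-0.0005 -0.0004 -0.1906]
```

View pics/w1.png

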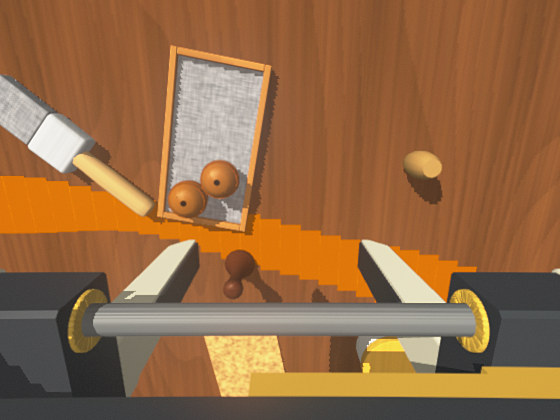

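The tray corners are at about (173,46), (271,67), (246,231), (158,214) with beads at (219,178) and (187,198); the olive stands at (424,165). The lower third of the wrist view is hidden by the gripper. Next I look at the cradle.

carry_out:
  targets:
    - {"hand": 100,"x": -0.06,"y": 0.015,"z": 0.005,"ax": 0,"ay": 0,"az": 0}
    - {"hand": 100,"x": -0.12,"y": 0.03,"z": 0.01,"ax": 0,"ay": 0,"az": 0}
    - {"hand": 100,"x": -0.18,"y": 0.045,"z": 0.015,"ax": 0,"ay": 0,"az": 0}
    - {"hand": 100,"x": -0.24,"y": 0.06,"z": 0.02,"ax": 0,"ay": 0,"az": 0}
    - {"hand": 100,"x": -0.3,"y": 0.075,"z": 0.025,"ax": 0,"ay": 0,"az": 0}
    - {"hand": 100,"x": -0.36,"y": 0.09,"z": 0.03,"ax": 0,"ay": 0,"az": 0}
    - {"hand": 100,"x": -0.42,"y": 0.105,"z": 0.035,"ax": 0,"ay": 0,"az": 0}
    - {"hand": 100,"x": -0.48,"y": 0.12,"z": 0.04,"ax": 0,"ay": 0,"az": 0}

```text
t: 2.45
tool_pos: [0.6218, -0.26, 0.2912]
orientation: [2.217, 2.225, 0.001]
force: [0.9, 0.5, -0.2]
opening: 0.093
gripper_force: 0.0
```

carry_out:
  targets:
    - {"hand": 100,"x": -0.045,"y": 0,"z": 0,"ax": 0,"ay": 0,"az": 0}
    - {"hand": 100,"x": -0.045,"y": 0,"z": 0,"ax": 0,"ay": 0,"az": 0}
    - {"hand": 100,"x": -0.045,"y": 0,"z": 0,"ax": 0,"ay": 0,"az": 0}

```text
t: 2.82
tool_pos: [0.6213, -0.3034, 0.2908]
orientation: [-2.219, -2.223, -0.001]
force: [0.1, 0.1, 0.2]
opening: 0.093
gripper_force: 0.0
```

Run:
```python
from h import *
s,w,im,d=snap("w2"); rel([.456,-.377,.29],11)
```

```text
t 2.88 at [ 0.6213 -0.303   0.2909] yaw 0.14 ->shift [-0.0736 -0.1655  0.0008] turn [ 1.000e-04 -6.000e-04 -1.896e-01]
```

View pics/w2.png

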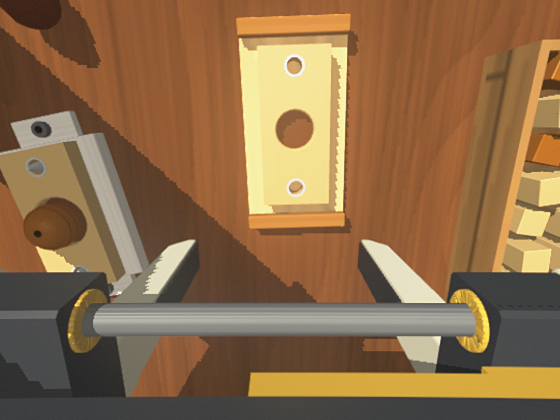

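The cradle and olive plate show clearly: plate holes at (294,66) and (295,187), pocket at (295,128), cleats at (293,25) and (297,220). The jig with the ball bead is at left. Now the jig.

carry_out:
  targets:
    - {"hand": 100,"x": -0.02,"y": -0.05,"z": 0,"ax": 0,"ay": 0,"az": -0.06}
    - {"hand": 100,"x": -0.04,"y": -0.1,"z": 0,"ax": 0,"ay": 0,"az": -0.12}
    - {"hand": 100,"x": -0.06,"y": -0.14,"z": 0,"ax": 0,"ay": 0,"az": -0.17}
    - {"hand": 100,"x": -0.0736,"y": -0.1655,"z": 0.001,"ax": 0,"ay": 0,"az": -0.19}
    - {"hand": 100,"x": -0.0736,"y": -0.1655,"z": 0.001,"ax": 0,"ay": 0,"az": -0.19}
    - {"hand": 100,"x": -0.0736,"y": -0.1655,"z": 0.001,"ax": 0,"ay": 0,"az": -0.19}

```text
t: 3.62
tool_pos: [0.4563, -0.3775, 0.2902]
orientation: [1.999, 2.423, 0.001]
force: [0.3, 0.4, -0.0]
opening: 0.093
gripper_force: 0.0
```

Run:
```python
from h import *
s,w,im,d=snap("w3"); rel([.443,-.308,.25],11)
```

```text
t 3.67 at [ 0.4565 -0.3775  0.2901] yaw 10.97 ->shift [ 0.0708 -0.      0.04  ] turn [ 0.0007  0.0002 -0.0004]
```

View pics/w3.png

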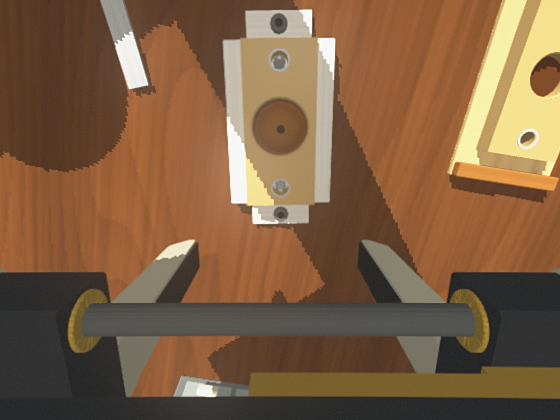

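The jig: plate holes at (279,60) and (281,187), bead hole at (281,129), jig ears at (279,22) and (281,214); the plate appears aligned with the image vertical.

Run:
```python
from h import *
_,w1,i1,d1=load("w1");_,w2,i2,d2=load("w2");_,w3,i3,d3=load("w3")
ct=camera_params("top"); cs=camera_params("side")
print("tri jig hole",*tri(w2,(36,167),w3,(279,60))," bead hole",*tri(w2,(55,229),w3,(281,129)) )
print("tri cradle hole -y",*tri(w2,(295,187),w3,(528,139)))
def rect(w,px,z,n): 
    q=onplane(w,px,z)[:,:2]*1000; c=q.mean(0); l=(q[0]+q[1]-q[2]-q[3])/2; wd=(q[1]+q[2]-q[0]-q[3])/2
    print(n,"ctr",c.round(1),"len",np.linalg.norm(l).round(1),"wid",np.linalg.norm(wd).round(1),"yaw",np.degrees(np.arctan2(-l[0],l[1])).round(2)); return c
# TL,TR,BR,BL picks
rect(w1,[(173,46),(271,67),(246,231),(158,214)],.011,"tray")
def quad(im,w,z,box,f,n):
    x0,y0,x1,y1=box; hs=cv2.cvtColor(im,cv2.COLOR_BGR2HSV)[y0:y1,x0:x1].astype(int); m=f(hs).astype(np.uint8)
    m=cv2.morphologyEx(m,cv2.MORPH_OPEN,np.ones((5,5))); k=max(cv2.findContours(m,0,1)[0],key=cv2.contourArea).reshape(-1,2)+[x0,y0]
    (a,b),(c,d),g=cv2.minAreaRect((onplane(w,cv2.convexHull(k),z)[:,:2]*1000).astype(np.float32)); print(n,"ctr",round(a,1),round(b,1),"size",round(c,1),round(d,1),"ang",round(g,2))
quad(i3,w3,.032,(215,30,345,212),lambda h:(h[...,1]>55),"ball plate")
# sampled depth heights
for n,w,d,p in [("ballplate",w3,d3,(262,100)),("ballplate-",w3,d3,(300,165)),("jig top",w3,d3,(325,120)),("bead top",w3,d3,(272,129)),("olivepl",w2,d2,(270,100)),("cradle floor",w2,d2,(252,100)),("bench",w2,d2,(200,150))]:
    P=cloud(w,d); print(n,P[p[1]-2:p[1]+3,p[0]-2:p[0]+3].reshape(-1,3).mean(0).round(4))
for z in(.032,): 
    q=onplane(w3,[(279,60),(281,187)],z); print("ball holes",q.round(4),q.mean(0).round(4),"dist",np.linalg.norm(q[0]-q[1]).round(4),"yaw",np.degrees(np.arctan2(-(q[0]-q[1])[0],(q[0]-q[1])[1])).round(2))
    print("bead hole on .056",onplane(w3,[(281,129)],.056).round(4))
q=onplane(w2,[(294,66),(295,187)],.022); print("olive holes",q.round(4),q.mean(0).round(4),np.linalg.norm(q[0]-q[1]).round(4),"yaw",np.degrees(np.arctan2(-(q[0]-q[1])[0],(q[0]-q[1])[1])).round(2))
rect(w2,[(236,18),(351,13),(346,224),(249,229)],.016,"cradle")
rect(w2,[(258,45),(332,45),(329,204),(265,207)],.022,"olive plate")
rect(w3,[(241,38),(318,38),(313,205),(247,205)],.032,"ball plate")
rect(w3,[(223,40),(335,38),(329,202),(232,204)],.016,"jig")
# mat by corners from top view
rect(ct,[(219,235),(290,225),(295,262),(224,274)][0:1]*1+[(219,235)][:0]+[(224,274),(295,264),(290,225)],.003,"mat?")
# olive from w1, contour centre at mid height
x0,y0,x1,y1=395,140,450,190
P=cloud(w1,d1)[y0:y1,x0:x1]; m=P[...,2]>.01; print("olive cloud",np.median(P[m],0).round(4),"top z",np.percentile(P[...,2],99.5).round(4)); t=P[...,2]>.043; print("flat ctr",P[t].mean(0).round(4),t.sum()); lo=P[m]; print("ext",lo.min(0).round(4),lo.max(0).round(4))
```

```text
tri jig hole [ 0.43406498 -0.26416351  0.03210408] 9.538881851151703e-05  bead hole [ 0.44474793 -0.31071822  0.040687  ] 0.0018604686592719067
tri cradle hole -y [ 0.6341732  -0.28161313  0.02328388] 0.0007596818994864902
tray ctr [435.8 270.9] len 157.2 wid 88.9 yaw -10.38
ball plate ctr 443.4 -309.5 size 103.9 129.8 ang 10.92
ballplate [ 0.4275 -0.2931  0.0418]
ballplate- [ 0.4641 -0.3338  0.032 ]
jig top [ 0.4777 -0.2972  0.0161]
bead top [ 0.4382 -0.3106  0.056 ]
olivepl [ 0.6139 -0.2139  0.0221]
cradle floor [ 0.5989 -0.213   0.0062]
bench [ 0.5525 -0.2537 -0.    ]
ball holes [[ 0.4341 -0.2642  0.032 ]
 [ 0.453  -0.3536  0.032 ]] [ 0.4436 -0.3089  0.032 ] dist 0.0914 yaw 11.97
bead hole on .056 [[ 0.4441 -0.3094  0.056 ]]
olive holes [[ 0.6318 -0.1901  0.022 ]
 [ 0.6341 -0.2815  0.022 ]] [ 0.633  -0.2358  0.022 ] 0.0914 yaw 1.43
cradle ctr [ 634.1 -236.9] len 162.4 wid 84.2 yaw 2.12
olive plate ctr [ 634.1 -236.8] len 121.2 wid 53.7 yaw 1.74
ball plate ctr [ 443.4 -309.4] len 119.9 wid 53.1 yaw 11.2
jig ctr [ 443.5 -309.2] len 125.5 wid 82.8 yaw 11.56
mat? ctr [462.4  -0.6] len 153.3 wid 84.0 yaw 9.12
olive cloud [0.6256 0.2564 0.0389] top z 0.0454
flat ctr [0.6292 0.2554 0.0479] 287
ext [0.4994 0.2425 0.0104] [0.6405 0.2952 0.3107]
```

Heights agree across the two views (ball plate top 32 mm, olive plate 22–23 mm, bead top 56 mm). Jig (0.4435,-0.309) yaw 11.5°, cradle (0.634,-0.2365) yaw 1.9°, tray (0.436,0.271) yaw -10.4°, mat (0.462,-0.001) yaw 9°. Next: pick the bead.

carry_out:
  targets:
    - {"hand": 75,"x": 0.04,"y": 0,"z": 0,"ax": 0,"ay": 0,"az": -0.009}
    - {"hand": 75,"x": 0.069,"y": 0.0006,"z": 0.01,"ax": 0,"ay": 0,"az": -0.009}
    - {"hand": 75,"x": 0.069,"y": 0.0006,"z": 0.03,"ax": 0,"ay": 0,"az": -0.009}
    - {"hand": 75,"x": 0.069,"y": 0.0006,"z": 0.05,"ax": 0,"ay": 0,"az": -0.009}
    - {"hand": 75,"x": 0.069,"y": 0.0006,"z": 0.065,"ax": 0,"ay": 0,"az": -0.009}
    - {"hand": 75,"x": 0.069,"y": 0.0006,"z": 0.0705,"ax": 0,"ay": 0,"az": -0.009}
    - {"hand": 75,"x": 0.069,"y": 0.0006,"z": 0.0705,"ax": 0,"ay": 0,"az": -0.009}
    - {"hand": 75,"x": 0.069,"y": 0.0006,"z": 0.0705,"ax": 0,"ay": 0,"az": -0.009}

```text
t: 4.68
tool_pos: [0.4432, -0.3112, 0.2201]
orientation: [1.989, 2.43, -0.0]
force: [0.1, 0.1, 0.1]
opening: 0.0701
gripper_force: 0.0
```

carry_out:
  newtons: 12
  targets:
    - {"hand": 45,"x": 0.001,"y": 0,"z": 0,"ax": 0,"ay": 0,"az": 0}
    - {"hand": 30,"x": 0.001,"y": 0,"z": 0,"ax": 0,"ay": 0,"az": 0}
    - {"hand": 30,"x": 0.001,"y": 0,"z": 0,"ax": 0,"ay": 0,"az": 0}
    - {"hand": 30,"x": 0.001,"y": 0,"z": 0,"ax": 0,"ay": 0,"az": 0}

```text
t: 5.18
tool_pos: [0.4426, -0.3099, 0.2193]
orientation: [1.99, 2.431, 0.0]
force: [-0.3, -0.6, 0.7]
opening: 0.0349
gripper_force: 12.1
```

Run:
```python
from h import *
s=read_state(); print(s["opening"],s["gripper_force"],s["force"]); rel([0.4427,.3083,.32],-10.4)
```

```text
0.034924668262772095 12.103343037888408 [-0.28219296 -0.62969843  0.6762067 ]
t 5.17 at [ 0.4426 -0.3099  0.2193] yaw 11.4 ->shift [ 0.606   0.1222 -0.1007] turn [2.000e-04 1.000e-04 3.804e-01]
```

carry_out:
  newtons: 15
  targets:
    - {"hand": 30,"x": 0,"y": 0,"z": -0.003,"ax": 0,"ay": 0,"az": 0}
    - {"hand": 30,"x": 0,"y": 0,"z": -0.01,"ax": 0,"ay": 0,"az": 0}
    - {"hand": 30,"x": 0,"y": 0,"z": -0.02,"ax": 0,"ay": 0,"az": 0}
    - {"hand": 30,"x": 0,"y": 0,"z": -0.035,"ax": 0,"ay": 0,"az": 0}
    - {"hand": 30,"x": 0,"y": 0,"z": -0.05,"ax": 0,"ay": 0,"az": 0}
    - {"hand": 30,"x": 0,"y": 0,"z": -0.05,"ax": 0,"ay": 0,"az": 0}

```text
t: 5.92
tool_pos: [0.4433, -0.3104, 0.2716]
orientation: [1.987, 2.428, -0.0]
force: [0.3, -0.6, -0.6]
opening: 0.0343
gripper_force: 15.0
```

Run:
```python
from h import *
s,w,im,d=snap("w4"); print(s["opening"],s["gripper_force"]); rel([0.4427,.3083,.30],-10.4)
c=camera_params("side"); si,_=read_camera("side"); cv2.imwrite("pics/s4.png",cv2.resize(si[120:230,230:400],None,fx=4,fy=4,interpolation=2))
```

```text
0.034299557424142146 14.99999888241291
t 5.97 at [ 0.443  -0.3101  0.2704] yaw 11.4 ->shift [ 0.6062  0.1221 -0.0305] turn [0.0016 0.0014 0.3806]
```

View pics/s4.png

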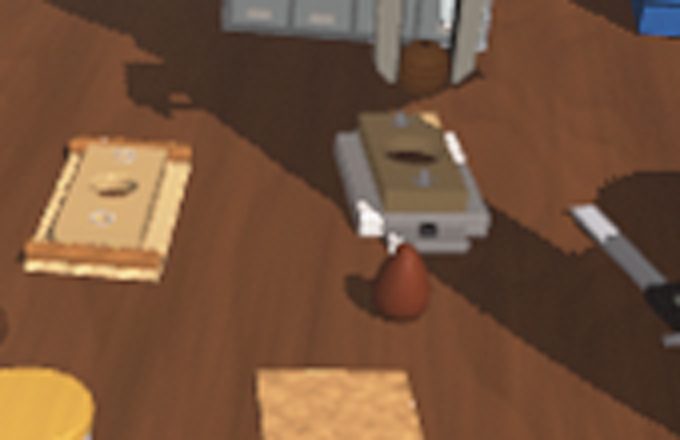

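The bead is held between the fingertips, upright above the jig, and the ball plate stayed on the pins. Carry it to the tray.

carry_out:
  targets:
    - {"hand": 30,"x": 0.01,"y": 0.002,"z": -0.02,"ax": 0,"ay": 0,"az": 0}
    - {"hand": 30,"x": 0.04,"y": 0.008,"z": -0.03,"ax": 0,"ay": 0,"az": 0}
    - {"hand": 30,"x": 0.08,"y": 0.016,"z": -0.03,"ax": 0,"ay": 0,"az": 0}
    - {"hand": 30,"x": 0.125,"y": 0.025,"z": -0.03,"ax": 0,"ay": 0,"az": 0}
    - {"hand": 30,"x": 0.17,"y": 0.034,"z": -0.03,"ax": 0,"ay": 0,"az": 0}
    - {"hand": 30,"x": 0.215,"y": 0.043,"z": -0.03,"ax": 0,"ay": 0,"az": 0}
    - {"hand": 30,"x": 0.26,"y": 0.052,"z": -0.03,"ax": 0,"ay": 0,"az": 0}
    - {"hand": 30,"x": 0.3,"y": 0.06,"z": -0.03,"ax": 0,"ay": 0,"az": 0}

```text
t: 7.02
tool_pos: [0.4416, -0.0024, 0.2985]
orientation: [-1.989, -2.431, 0.001]
force: [-0.1, -0.1, 0.5]
opening: 0.035
gripper_force: 15.0
```

carry_out:
  targets:
    - {"hand": 30,"x": 0.045,"y": 0.009,"z": 0,"ax": 0,"ay": 0,"az": 0.07}
    - {"hand": 30,"x": 0.09,"y": 0.018,"z": 0,"ax": 0,"ay": 0,"az": 0.14}
    - {"hand": 30,"x": 0.135,"y": 0.027,"z": 0,"ax": 0,"ay": 0,"az": 0.21}
    - {"hand": 30,"x": 0.18,"y": 0.036,"z": 0,"ax": 0,"ay": 0,"az": 0.28}
    - {"hand": 30,"x": 0.225,"y": 0.045,"z": 0,"ax": 0,"ay": 0,"az": 0.34}
    - {"hand": 30,"x": 0.27,"y": 0.054,"z": 0,"ax": 0,"ay": 0,"az": 0.381}
    - {"hand": 30,"x": 0.306,"y": 0.062,"z": 0,"ax": 0,"ay": 0,"az": 0.381}
    - {"hand": 30,"x": 0.306,"y": 0.062,"z": 0,"ax": 0,"ay": 0,"az": 0.381}

```text
t: 8.02
tool_pos: [0.4418, 0.3102, 0.2983]
orientation: [-2.411, -2.014, 0.002]
force: [0.1, -1.3, -0.3]
opening: 0.0344
gripper_force: 15.0
```

Run:
```python
from h import *
s=read_state(); print(s["opening"],s["gripper_force"]); rel([0.4427,.3083,.2035],-10.4)
```

```text
0.034396266416352815 15.000310046598315
t 8.03 at [0.4418 0.3102 0.2983] yaw -10.25 ->shift [-0.0016  0.0014  0.0948] turn [-0.0012  0.0005  0.0026]
```

carry_out:
  targets:
    - {"hand": 30,"x": -0.0015,"y": 0.001,"z": 0.025,"ax": 0,"ay": 0,"az": 0}
    - {"hand": 30,"x": -0.0015,"y": 0.001,"z": 0.05,"ax": 0,"ay": 0,"az": 0}
    - {"hand": 30,"x": -0.0015,"y": 0.001,"z": 0.07,"ax": 0,"ay": 0,"az": 0}
    - {"hand": 30,"x": -0.0015,"y": 0.001,"z": 0.085,"ax": 0,"ay": 0,"az": 0}
    - {"hand": 30,"x": -0.0015,"y": 0.001,"z": 0.091,"ax": 0,"ay": 0,"az": 0}
    - {"hand": 30,"x": -0.0015,"y": 0.001,"z": 0.093,"ax": 0,"ay": 0,"az": 0}
    - {"hand": 30,"x": -0.0015,"y": 0.001,"z": 0.0945,"ax": 0,"ay": 0,"az": 0}
    - {"hand": 30,"x": -0.0015,"y": 0.001,"z": 0.0945,"ax": 0,"ay": 0,"az": 0}

```text
t: 9.02
tool_pos: [0.4434, 0.3068, 0.2053]
orientation: [2.414, 2.01, 0.002]
force: [-0.3, -0.0, 0.3]
opening: 0.0343
gripper_force: 15.0
```

Run:
```python
from h import *
s=read_state(); print(s["opening"],s["gripper_force"],s["force"]); rel([0.4427,.3083,.2035],-10.4)
```

```text
0.03432517210287519 15.00004319474101 [-0.31352089 -0.0384718   0.34406834]
t 9.03 at [0.4434 0.3068 0.2053] yaw -10.42 ->shift [ 0.0014 -0.0009  0.0018] turn [ 0.0008 -0.0006 -0.0004]
```

carry_out:
  targets:
    - {"hand": 30,"x": 0,"y": 0,"z": 0.0007,"ax": 0,"ay": 0,"az": 0}
    - {"hand": 30,"x": 0,"y": 0,"z": 0.0014,"ax": 0,"ay": 0,"az": 0}
    - {"hand": 30,"x": 0,"y": 0,"z": 0.0014,"ax": 0,"ay": 0,"az": 0}

```text
t: 9.4
tool_pos: [0.4431, 0.3066, 0.2033]
orientation: [2.414, 2.01, -0.0]
force: [0.2, -0.7, -0.4]
opening: 0.0344
gripper_force: 15.0
```

Run:
```python
from h import *
s,w,im,d=snap("w5"); print(s["opening"],s["tool_pos"],s["force"])
si,ds=read_camera("side"); cv2.imwrite("pics/s5.png",cv2.resize(si[230:410,230:430],None,fx=3.3,fy=3.3,interpolation=2))
```

```text
0.03443813187120416 [0.44309541 0.30664328 0.20332166] [ 0.16810735 -0.72931033 -0.43333609]
```

View pics/s5.png

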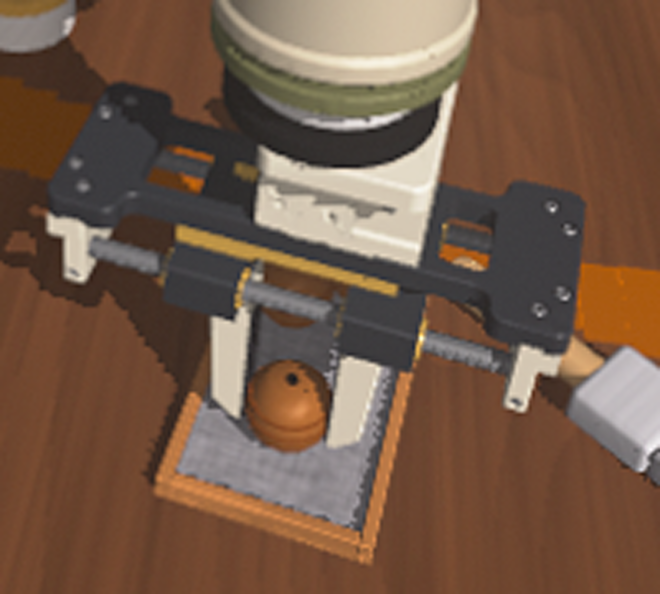

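The bead hangs upright in the empty end of the tray, its base close to the floor; I creep down until it touches.

carry_out:
  targets:
    - {"hand": 30,"x": 0,"y": 0,"z": 0.0006,"ax": 0,"ay": 0,"az": 0}
    - {"hand": 30,"x": 0,"y": 0,"z": 0.0012,"ax": 0,"ay": 0,"az": 0}
    - {"hand": 30,"x": 0,"y": 0,"z": 0.0012,"ax": 0,"ay": 0,"az": 0}

```text
t: 9.88
tool_pos: [0.4432, 0.3067, 0.2023]
orientation: [2.414, 2.01, 0.0]
force: [-0.5, 0.1, 2.5]
opening: 0.0346
gripper_force: 15.0
```

carry_out:
  targets:
    - {"hand": 40,"x": 0,"y": 0,"z": 0,"ax": 0,"ay": 0,"az": 0}
    - {"hand": 48,"x": 0,"y": 0,"z": 0,"ax": 0,"ay": 0,"az": 0}
    - {"hand": 60,"x": 0,"y": 0,"z": 0,"ax": 0,"ay": 0,"az": 0}
    - {"hand": 65,"x": 0,"y": 0,"z": 0,"ax": 0,"ay": 0,"az": 0}
    - {"hand": 65,"x": 0,"y": 0,"z": -0.02,"ax": 0,"ay": 0,"az": 0}
    - {"hand": 65,"x": 0,"y": 0,"z": -0.05,"ax": 0,"ay": 0,"az": 0}
    - {"hand": 65,"x": 0,"y": 0,"z": -0.08,"ax": 0,"ay": 0,"az": 0}
    - {"hand": 65,"x": 0,"y": 0,"z": -0.11,"ax": 0,"ay": 0,"az": 0}

```text
t: 10.88
tool_pos: [0.4431, 0.3066, 0.3131]
orientation: [2.414, 2.01, -0.0]
force: [-0.5, 0.6, -0.5]
opening: 0.0603
gripper_force: 0.0
```

Run:
```python
from h import *
s,w,im,d=snap("w6"); rel([.4436,-.3092,.30],11.5); rel([.5,.08,.32],11.5)
ct=camera_params("top"); t,dt=read_camera("top"); P=cloud(ct,dt)
for a,b in(((0.4427,.3083),"new"),((.442,.236),"b1"),((.412,.218),"b2")):
    m=(np.hypot(P[...,0]-a[0],P[...,1]-a[1])<.03)&(P[...,2]>.015)&(P[...,2]<.06); q=P[m]; print(b,m.sum(),q.mean(0).round(4) if m.sum() else "",q[:,2].max().round(4) if m.sum() else "")
```

```text
t 10.93 at [0.4443 0.3073 0.3178] yaw -10.43 ->shift [-0.6065  0.1108  0.016 ] turn [ 0.0053 -0.003  -0.3827]
t 10.93 at [0.4443 0.3073 0.3178] yaw -10.43 ->shift [-0.2134  0.096  -0.0026] turn [ 0.0053 -0.003  -0.3827]
new 253 [0.4423 0.3036 0.0341] 0.0432
b1 326 [0.4382 0.235  0.035 ] 0.0429
b2 298 [0.4163 0.2218 0.0342] 0.0444
```

The bead now stands in the tray (top at 43 mm reading), and the other two are undisturbed. On to the ball plate.

carry_out:
  targets:
    - {"hand": 100,"x": -0.04,"y": 0.007,"z": 0,"ax": 0,"ay": 0,"az": 0}
    - {"hand": 100,"x": -0.09,"y": 0.016,"z": 0.002,"ax": 0,"ay": 0,"az": 0}
    - {"hand": 100,"x": -0.14,"y": 0.025,"z": 0.004,"ax": 0,"ay": 0,"az": 0}
    - {"hand": 100,"x": -0.2,"y": 0.036,"z": 0.006,"ax": 0,"ay": 0,"az": 0}
    - {"hand": 100,"x": -0.26,"y": 0.047,"z": 0.008,"ax": 0,"ay": 0,"az": 0}
    - {"hand": 100,"x": -0.32,"y": 0.058,"z": 0.008,"ax": 0,"ay": 0,"az": 0}
    - {"hand": 100,"x": -0.38,"y": 0.069,"z": 0.008,"ax": 0,"ay": 0,"az": 0}

```text
t: 11.85
tool_pos: [0.4415, -0.0814, 0.3032]
orientation: [-2.414, -2.01, 0.0]
force: [1.4, -0.0, 0.3]
opening: 0.0929
gripper_force: 0.0
```

carry_out:
  targets:
    - {"hand": 100,"x": -0.05,"y": 0.009,"z": 0.002,"ax": 0,"ay": 0,"az": -0.08}
    - {"hand": 100,"x": -0.1,"y": 0.018,"z": 0.004,"ax": 0,"ay": 0,"az": -0.16}
    - {"hand": 100,"x": -0.15,"y": 0.028,"z": 0.006,"ax": 0,"ay": 0,"az": -0.24}
    - {"hand": 100,"x": -0.2,"y": 0.037,"z": 0.008,"ax": 0,"ay": 0,"az": -0.32}
    - {"hand": 100,"x": -0.2265,"y": 0.0418,"z": 0.008,"ax": 0,"ay": 0,"az": -0.3827}
    - {"hand": 100,"x": -0.2265,"y": 0.0418,"z": 0.008,"ax": 0,"ay": 0,"az": -0.3827}
    - {"hand": 100,"x": -0.2265,"y": 0.0418,"z": 0.008,"ax": 0,"ay": 0,"az": -0.3827}

```text
t: 12.72
tool_pos: [0.4421, -0.3092, 0.2952]
orientation: [-1.988, -2.43, -0.001]
force: [-0.6, 1.0, -0.8]
opening: 0.0929
gripper_force: 0.0
```

Run:
```python
from h import *
rel([.4436,-.3092,.204],11.5)
for i in range(4): read_camera("wrist"); s=read_state(); print(s["tool_pos"].round(4))
```

```text
t 12.72 at [ 0.4421 -0.3092  0.2952] yaw 11.43 ->shift [-0.0005  0.0015  0.0912] turn [-0.0008 -0.0015 -0.0011]
[ 0.4423 -0.3089  0.2954]
[ 0.4424 -0.3088  0.2956]
[ 0.4425 -0.3088  0.2959]
[ 0.4425 -0.3089  0.296 ]
```

carry_out:
  targets:
    - {"hand": 100,"x": -0.0003,"y": 0.0012,"z": 0.03,"ax": 0,"ay": 0,"az": -0.001}
    - {"hand": 100,"x": -0.0003,"y": 0.0012,"z": 0.06,"ax": 0,"ay": 0,"az": -0.001}
    - {"hand": 100,"x": -0.0003,"y": 0.0012,"z": 0.08,"ax": 0,"ay": 0,"az": -0.001}
    - {"hand": 100,"x": -0.0003,"y": 0.0012,"z": 0.09,"ax": 0,"ay": 0,"az": -0.001}
    - {"hand": 100,"x": -0.0003,"y": 0.0012,"z": 0.092,"ax": 0,"ay": 0,"az": -0.001}
    - {"hand": 100,"x": -0.0003,"y": 0.0012,"z": 0.092,"ax": 0,"ay": 0,"az": -0.001}
    - {"hand": 100,"x": -0.0003,"y": 0.0012,"z": 0.092,"ax": 0,"ay": 0,"az": -0.001}

```text
t: 13.8
tool_pos: [0.444, -0.3103, 0.2052]
orientation: [1.985, 2.433, -0.0]
force: [0.6, 0.2, -0.6]
opening: 0.0929
gripper_force: 0.0
```

carry_out:
  newtons: 12
  targets:
    - {"hand": 70,"x": 0,"y": 0,"z": 0,"ax": 0,"ay": 0,"az": 0}
    - {"hand": 50,"x": 0,"y": 0,"z": 0,"ax": 0,"ay": 0,"az": 0}
    - {"hand": 50,"x": 0,"y": 0,"z": 0,"ax": 0,"ay": 0,"az": 0}
    - {"hand": 50,"x": 0,"y": 0,"z": 0,"ax": 0,"ay": 0,"az": 0}

```text
t: 14.3
tool_pos: [0.4436, -0.31, 0.2041]
orientation: [-1.987, -2.434, -0.0]
force: [-0.5, -0.6, -0.5]
opening: 0.0575
gripper_force: 0.0
```

Run:
```python
from h import *
s=read_state(); print(s["force"],s["wrist_torque"],s["opening"]); rel([.4436,-.3092,.204],11.5)
```

```text
[-0.54905347 -0.63216861 -0.51297002] [-0.03723761  0.05200234  0.01471804] 0.057494892419209964
t 14.3 at [ 0.4436 -0.31    0.2041] yaw 11.55 ->shift [0.0008 0.0002 0.0001] turn [-0.     -0.      0.0009]
```

carry_out:
  newtons: 10
  targets:
    - {"hand": 50,"x": 0,"y": 0,"z": 0,"ax": 0,"ay": 0,"az": 0}
    - {"hand": 50,"x": 0,"y": 0,"z": 0,"ax": 0,"ay": 0,"az": 0}
    - {"hand": 50,"x": 0,"y": 0,"z": 0,"ax": 0,"ay": 0,"az": 0}

```text
t: 14.68
tool_pos: [0.4436, -0.31, 0.2041]
orientation: [-1.986, -2.434, -0.0]
force: [0.4, 0.5, -0.8]
opening: 0.0535
gripper_force: 10.0
```

carry_out:
  newtons: 30
  targets:
    - {"hand": 50,"x": 0,"y": 0,"z": 0,"ax": 0,"ay": 0,"az": 0}
    - {"hand": 50,"x": 0,"y": 0,"z": 0,"ax": 0,"ay": 0,"az": 0}
    - {"hand": 50,"x": 0,"y": 0,"z": 0,"ax": 0,"ay": 0,"az": 0}

```text
t: 15.05
tool_pos: [0.4436, -0.3099, 0.2041]
orientation: [-1.986, -2.434, -0.0]
force: [1.0, 1.4, 0.0]
opening: 0.0539
gripper_force: 30.0
```

Run:
```python
from h import *
s=read_state(); print(s["force"],s["wrist_torque"],s["opening"]); rel([.4436,-.3092,.204],11.5)
```

```text
[9.60573960e-01 1.35603808e+00 8.16536872e-04] [-0.09334972 -0.09526515  0.02419903] 0.05388487847351916
t 15.05 at [ 0.4436 -0.3099  0.2041] yaw 11.56 ->shift [0.0007 0.0002 0.0001] turn [-0.    -0.     0.001]
```

Run:
```python
from h import *
s,w,im,d=snap("w7")
```

```text
(no output)
```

View pics/w7.png

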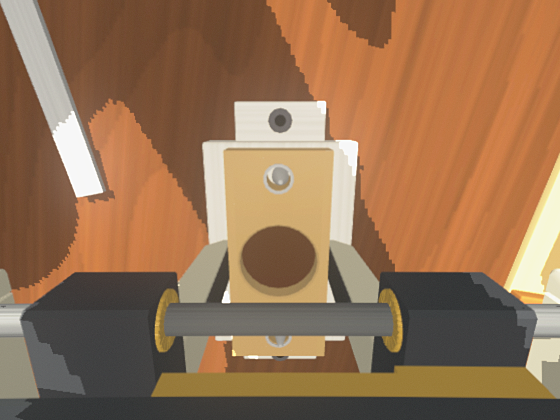

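carry_out:
  targets:
    - {"hand": 50,"x": 0,"y": 0,"z": -0.002,"ax": 0,"ay": 0,"az": 0}
    - {"hand": 50,"x": 0,"y": 0,"z": -0.005,"ax": 0,"ay": 0,"az": 0}
    - {"hand": 50,"x": 0,"y": 0,"z": -0.01,"ax": 0,"ay": 0,"az": 0}
    - {"hand": 50,"x": 0,"y": 0,"z": -0.016,"ax": 0,"ay": 0,"az": 0}
    - {"hand": 50,"x": 0,"y": 0,"z": -0.023,"ax": 0,"ay": 0,"az": 0}
    - {"hand": 50,"x": 0,"y": 0,"z": -0.03,"ax": 0,"ay": 0,"az": 0}
    - {"hand": 50,"x": 0,"y": 0,"z": -0.04,"ax": 0,"ay": 0,"az": 0}
    - {"hand": 50,"x": 0,"y": 0,"z": -0.055,"ax": 0,"ay": 0,"az": 0}

```text
t: 16.1
tool_pos: [0.4434, -0.3098, 0.2597]
orientation: [-1.986, -2.433, -0.0]
force: [-0.9, 0.3, -1.4]
opening: 0.054
gripper_force: 30.0
```

carry_out:
  targets:
    - {"hand": 50,"x": 0,"y": 0,"z": -0.03,"ax": 0,"ay": 0,"az": 0}
    - {"hand": 50,"x": 0,"y": 0,"z": -0.04,"ax": 0,"ay": 0,"az": 0}
    - {"hand": 50,"x": 0,"y": 0,"z": -0.04,"ax": 0,"ay": 0,"az": 0}

```text
t: 16.48
tool_pos: [0.4439, -0.3102, 0.3002]
orientation: [1.985, 2.432, -0.0]
force: [0.9, -0.3, -1.5]
opening: 0.0539
gripper_force: 30.0
```

Run:
```python
from h import *
s,w,im,d=snap("w8"); a=load("w7")[2]
print(s["force"],s["wrist_torque"],s["opening"]); rel([.4624,-.0006,.30],9.1)
```

```text
[ 0.90970343 -0.30295833 -1.49117835] [-0.06521322  0.00330428  0.00729138] 0.05390008733980964
t 16.52 at [ 0.4435 -0.3099  0.299 ] yaw 11.56 ->shift [ 0.2993  0.0805 -0.001 ] turn [0.0002 0.0002 0.0429]
```

The gripped plate shows its far hole at (279,178) with the pin seen inside it, and plate edges at columns 224–332; lift was straight with ~1.4 N load. Carry to the mat.

carry_out:
  targets:
    - {"hand": 50,"x": 0.02,"y": 0.005,"z": 0,"ax": 0,"ay": 0,"az": 0}
    - {"hand": 50,"x": 0.06,"y": 0.016,"z": 0,"ax": 0,"ay": 0,"az": 0.006}
    - {"hand": 50,"x": 0.1,"y": 0.027,"z": 0,"ax": 0,"ay": 0,"az": 0.012}
    - {"hand": 50,"x": 0.145,"y": 0.039,"z": 0,"ax": 0,"ay": 0,"az": 0.02}
    - {"hand": 50,"x": 0.19,"y": 0.051,"z": 0,"ax": 0,"ay": 0,"az": 0.03}
    - {"hand": 50,"x": 0.235,"y": 0.063,"z": 0,"ax": 0,"ay": 0,"az": 0.037}
    - {"hand": 50,"x": 0.275,"y": 0.074,"z": 0,"ax": 0,"ay": 0,"az": 0.043}
    - {"hand": 50,"x": 0.299,"y": 0.0805,"z": 0,"ax": 0,"ay": 0,"az": 0.043}

```text
t: 17.52
tool_pos: [0.4614, 0.0019, 0.2979]
orientation: [-2.035, -2.391, 0.001]
force: [-0.6, -0.1, -2.1]
opening: 0.0536
gripper_force: 30.0
```

carry_out:
  targets:
    - {"hand": 50,"x": 0,"y": 0,"z": 0.02,"ax": 0,"ay": 0,"az": 0}
    - {"hand": 50,"x": 0,"y": 0,"z": 0.05,"ax": 0,"ay": 0,"az": 0}
    - {"hand": 50,"x": 0,"y": 0,"z": 0.075,"ax": 0,"ay": 0,"az": 0}
    - {"hand": 50,"x": 0,"y": 0,"z": 0.09,"ax": 0,"ay": 0,"az": 0}
    - {"hand": 50,"x": 0,"y": 0,"z": 0.098,"ax": 0,"ay": 0,"az": 0}
    - {"hand": 50,"x": 0,"y": 0,"z": 0.102,"ax": 0,"ay": 0,"az": 0}
    - {"hand": 50,"x": 0,"y": 0,"z": 0.104,"ax": 0,"ay": 0,"az": 0}
    - {"hand": 50,"x": 0,"y": 0,"z": 0.104,"ax": 0,"ay": 0,"az": 0}

```text
t: 18.52
tool_pos: [0.4628, -0.0009, 0.1956]
orientation: [2.038, 2.39, 0.001]
force: [-1.0, 0.3, -1.5]
opening: 0.0542
gripper_force: 30.0
```

Run:
```python
from h import *
s,w,im,d=snap("w9"); print(s["force"],s["opening"]); rel([.4624,-.0006,.1911],9.1)
P=cloud(w,d)
hs=cv2.cvtColor(im,cv2.COLOR_BGR2HSV)
# mat corners from top edge: print cork mask extents
for r in (90,100,110,120,130): print(r,[ (u) for u in (180,190,200,210,215,345,350,360,370,380)],hs[r,[180,190,200,210,215,345,350,360,370,380]].tolist())
```

```text
[-0.99367209  0.3268774  -1.50187475] 0.054209361961743356
t 18.57 at [ 0.4628 -0.001   0.1957] yaw 9.08 ->shift [ 0.0005 -0.0004  0.0046] turn [ 0.0009  0.0002 -0.0003]
90 [180, 190, 200, 210, 215, 345, 350, 360, 370, 380] [[12, 165, 151], [13, 167, 159], [12, 165, 156], [13, 176, 158], [13, 173, 158], [12, 173, 152], [13, 154, 101], [12, 145, 100], [12, 153, 95], [12, 145, 97]]
100 [180, 190, 200, 210, 215, 345, 350, 360, 370, 380] [[12, 165, 153], [12, 169, 160], [12, 165, 159], [12, 167, 162], [12, 169, 163], [12, 163, 156], [12, 161, 150], [13, 150, 102], [12, 152, 97], [11, 161, 155]]
110 [180, 190, 200, 210, 215, 345, 350, 360, 370, 380] [[12, 161, 155], [12, 166, 160], [12, 162, 162], [12, 172, 165], [13, 170, 165], [12, 163, 158], [13, 168, 149], [12, 168, 159], [12, 165, 153], [12, 162, 151]]
120 [180, 190, 200, 210, 215, 345, 350, 360, 370, 380] [[13, 169, 155], [13, 167, 162], [12, 164, 160], [24, 129, 255], [26, 121, 255], [20, 142, 242], [23, 127, 247], [12, 165, 161], [13, 167, 156], [12, 168, 152]]
130 [180, 190, 200, 210, 215, 345, 350, 360, 370, 380] [[12, 165, 156], [12, 163, 164], [13, 167, 159], [21, 134, 245], [19, 140, 242], [21, 136, 244], [23, 129, 246], [13, 164, 160], [13, 166, 158], [13, 166, 157]]
```

View pics/w9.png

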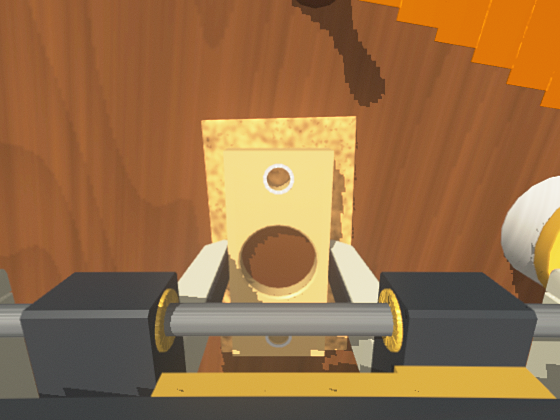

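The plate hangs centred over the mat (mat edges at columns 203–356, plate 224–333). Lower to contact.

carry_out:
  targets:
    - {"hand": 50,"x": 0,"y": 0,"z": 0.002,"ax": 0,"ay": 0,"az": 0}
    - {"hand": 50,"x": 0,"y": 0,"z": 0.003,"ax": 0,"ay": 0,"az": 0}
    - {"hand": 50,"x": 0,"y": 0,"z": 0.0038,"ax": 0,"ay": 0,"az": 0}
    - {"hand": 50,"x": 0,"y": 0,"z": 0.0038,"ax": 0,"ay": 0,"az": 0}

```text
t: 19.08
tool_pos: [0.4625, -0.0009, 0.1912]
orientation: [-2.038, -2.39, 0.0]
force: [-0.4, -1.1, -2.4]
opening: 0.0538
gripper_force: 30.0
```

carry_out:
  targets:
    - {"hand": 50,"x": 0,"y": 0,"z": 0.0004,"ax": 0,"ay": 0,"az": 0}
    - {"hand": 50,"x": 0,"y": 0,"z": 0.0008,"ax": 0,"ay": 0,"az": 0}
    - {"hand": 50,"x": 0,"y": 0,"z": 0.0008,"ax": 0,"ay": 0,"az": 0}

```text
t: 19.45
tool_pos: [0.4626, -0.0009, 0.1911]
orientation: [-2.038, -2.391, 0.0]
force: [-3.8, -0.4, 6.3]
opening: 0.0536
gripper_force: 30.0
```

carry_out:
  targets:
    - {"hand": 60,"x": 0,"y": 0,"z": 0,"ax": 0,"ay": 0,"az": 0}
    - {"hand": 66,"x": 0,"y": 0,"z": 0,"ax": 0,"ay": 0,"az": 0}
    - {"hand": 100,"x": 0,"y": 0,"z": 0,"ax": 0,"ay": 0,"az": 0}
    - {"hand": 100,"x": 0,"y": 0,"z": 0,"ax": 0,"ay": 0,"az": 0}
    - {"hand": 100,"x": 0,"y": 0,"z": -0.02,"ax": 0,"ay": 0,"az": 0}
    - {"hand": 100,"x": 0,"y": 0,"z": -0.06,"ax": 0,"ay": 0,"az": 0}
    - {"hand": 100,"x": 0,"y": 0,"z": -0.11,"ax": 0,"ay": 0,"az": 0}
    - {"hand": 100,"x": 0,"y": 0,"z": -0.11,"ax": 0,"ay": 0,"az": 0}

```text
t: 20.45
tool_pos: [0.4644, -0.0011, 0.3053]
orientation: [2.034, 2.385, 0.007]
force: [0.6, -0.2, -1.0]
opening: 0.0933
gripper_force: 0.0
```

Run:
```python
from h import *
rel([.6336,-.2363,.28],1.7)
t,dt=read_camera("top"); P=cloud(camera_params("top"),dt)
m=(abs(P[...,0]-.4625)<.02)&(abs(P[...,1])<.05)&(P[...,2]<.05)
print(m.sum(),np.percentile(P[m][:,2],[5,25,50,75,95]).round(4))
```

```text
t 20.45 at [ 0.4644 -0.0011  0.3053] yaw 9.09 ->shift [-0.2589  0.1297  0.0269] turn [0.0083 0.0018 0.129 ]Traceback (most recent call last):
  File "<stdin>", line 5, in <module>
    return _quantile_unchecked(
        a, q, axis, out, overwrite_input, method, keepdims, weights)
    return _ureduce(a,
                    func=_quantile_ureduce_func,
    ...<5 lines>...
                    overwrite_input=overwrite_input,
                    method=method)
    r = func(a, **kwargs)
    result = _quantile(arr,
                       quantiles=q,
    ...<2 lines>...
                       out=out,
                       weights=wgt)
    slices_having_nans = np.isnan(arr[-1, ...])
                                  ~~~^^^^^^^^^
IndexError: index -1 is out of bounds for axis 0 with size 0
```

carry_out:
  targets:
    - {"hand": 100,"x": -0.05,"y": 0.025,"z": 0,"ax": 0,"ay": 0,"az": 0.025}
    - {"hand": 100,"x": -0.1,"y": 0.05,"z": 0,"ax": 0,"ay": 0,"az": 0.05}
    - {"hand": 100,"x": -0.15,"y": 0.075,"z": 0.01,"ax": 0,"ay": 0,"az": 0.08}
    - {"hand": 100,"x": -0.2,"y": 0.1,"z": 0.02,"ax": 0,"ay": 0,"az": 0.11}
    - {"hand": 100,"x": -0.24,"y": 0.12,"z": 0.025,"ax": 0,"ay": 0,"az": 0.129}
    - {"hand": 100,"x": -0.2589,"y": 0.1297,"z": 0.025,"ax": 0,"ay": 0,"az": 0.129}
    - {"hand": 100,"x": -0.2589,"y": 0.1297,"z": 0.025,"ax": 0,"ay": 0,"az": 0.129}
    - {"hand": 100,"x": -0.2589,"y": 0.1297,"z": 0.025,"ax": 0,"ay": 0,"az": 0.129}

```text
t: 21.5
tool_pos: [0.6309, -0.2352, 0.2741]
orientation: [-2.186, -2.253, 0.001]
force: [-0.7, -0.3, 0.5]
opening: 0.093
gripper_force: 0.0
```

Run:
```python
from h import *
for i in range(2):
  t,dt=read_camera("top")
P=cloud(camera_params("top"),dt)
rel([.6336,-.2363,.194],1.7)
for nm,cx,cy in(("mat plate",.4625,0),("tray bead",.443,.306)):
  m=(abs(P[...,0]-cx)<.02)&(abs(P[...,1]-cy)<.05)&(P[...,2]<.05); print(nm,m.sum(),np.percentile(P[m][:,2],[5,25,50,75,95]).round(4))
```

```text
t 21.6 at [ 0.631 -0.235  0.275] yaw 1.75 ->shift [-0.0015  0.0026  0.081 ] turn [-0.001  -0.0007  0.0009]
mat plate 909 [0.0068 0.0106 0.0188 0.0205 0.0221]
tray bead 772 [0.0038 0.006  0.0078 0.0312 0.0395]
```

carry_out:
  targets:
    - {"hand": 100,"x": -0.0015,"y": 0.0022,"z": 0.025,"ax": 0,"ay": 0,"az": 0}
    - {"hand": 100,"x": -0.0015,"y": 0.0022,"z": 0.05,"ax": 0,"ay": 0,"az": 0}
    - {"hand": 100,"x": -0.0015,"y": 0.0022,"z": 0.07,"ax": 0,"ay": 0,"az": 0}
    - {"hand": 100,"x": -0.0015,"y": 0.0022,"z": 0.078,"ax": 0,"ay": 0,"az": 0}
    - {"hand": 100,"x": -0.0015,"y": 0.0022,"z": 0.081,"ax": 0,"ay": 0,"az": 0}
    - {"hand": 100,"x": -0.0015,"y": 0.0022,"z": 0.081,"ax": 0,"ay": 0,"az": 0}
    - {"hand": 100,"x": -0.0015,"y": 0.0022,"z": 0.081,"ax": 0,"ay": 0,"az": 0}
    - {"hand": 100,"x": -0.0015,"y": 0.0022,"z": 0.081,"ax": 0,"ay": 0,"az": 0}

```text
t: 22.6
tool_pos: [0.634, -0.2377, 0.1953]
orientation: [2.188, 2.253, 0.001]
force: [0.2, 0.2, -0.4]
opening: 0.0931
gripper_force: 0.0
```

```bash
cat >> h.py <<'E'
def hole(im,c=(279,178),r=26):
    "centre of the white-rimmed far hole in the gripped view, by HoughCircles"
    x,y=c; g=cv2.resize(cv2.cvtColor(im,cv2.COLOR_BGR2GRAY)[y-r:y+r,x-r:x+r],None,fx=4,fy=4,interpolation=cv2.INTER_CUBIC)
    k=cv2.HoughCircles(cv2.GaussianBlur(g,(5,5),0),cv2.HOUGH_GRADIENT,1,200,param1=120,param2=15,minRadius=40,maxRadius=75)
    return None if k is None else (k[0,0]/4+np.array([x-r,y-r,0])-[.375,.375,0]).round(2)
E
python3 - <<'E'
from h import *
s,w,im,d=snap("w10"); rel([.6336,-.2363,.194],1.7)
for n in("w7","w9"): print(n,hole(load(n)[2]))
print("now",hole(im,(279,178),32))
def edges(im,row): # plate side edges columns
    g=cv2.cvtColor(im,cv2.COLOR_BGR2HSV)[row,180:380]; return g[::4,1].tolist()
cv2.imwrite("pics/w10c.png",im)
E
```

```text
t 22.65 at [ 0.634  -0.2376  0.1951] yaw 1.7 ->shift [ 0.0013 -0.0003  0.0011] turn [ 0.0008  0.0004 -0.    ]
w7 None
w9 [278.   178.75  11.62]
now [278.25 176.    11.85]
```

View pics/w10.png

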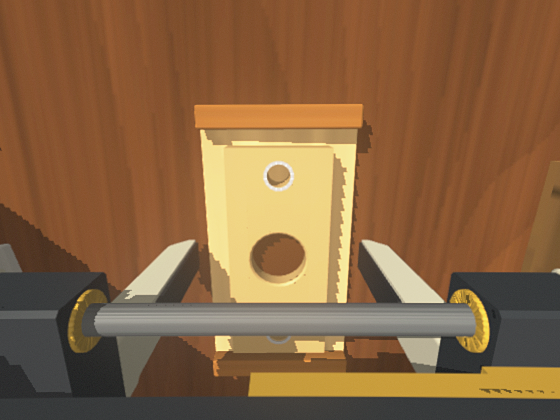

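The olive plate lies between the open fingers, its far hole at (278,176) against (279,178.7) for the ball plate when gripped: about 1.3 mm off along the tool's x. I correct and grip.

carry_out:
  newtons: 10
  targets:
    - {"hand": 100,"x": 0.0011,"y": 0,"z": 0.0006,"ax": 0,"ay": 0,"az": 0}
    - {"hand": 75,"x": 0.0011,"y": 0,"z": 0.0006,"ax": 0,"ay": 0,"az": 0}
    - {"hand": 50,"x": 0.0011,"y": 0,"z": 0.0006,"ax": 0,"ay": 0,"az": 0}
    - {"hand": 50,"x": 0.0011,"y": 0,"z": 0.0006,"ax": 0,"ay": 0,"az": 0}
    - {"hand": 50,"x": 0.0011,"y": 0,"z": 0.0006,"ax": 0,"ay": 0,"az": 0}
    - {"hand": 50,"x": 0.0011,"y": 0,"z": 0.0006,"ax": 0,"ay": 0,"az": 0}
    - {"hand": 50,"x": 0.0011,"y": 0,"z": 0.0006,"ax": 0,"ay": 0,"az": 0}

```text
t: 23.52
tool_pos: [0.6337, -0.2364, 0.1939]
orientation: [2.188, 2.254, -0.0]
force: [0.1, 0.0, -0.2]
opening: 0.0538
gripper_force: 10.0
```

carry_out:
  newtons: 30
  targets:
    - {"hand": 50,"x": 0,"y": 0,"z": 0,"ax": 0,"ay": 0,"az": 0}
    - {"hand": 50,"x": 0,"y": 0,"z": 0,"ax": 0,"ay": 0,"az": 0}
    - {"hand": 50,"x": 0,"y": 0,"z": 0,"ax": 0,"ay": 0,"az": 0}

```text
t: 23.9
tool_pos: [0.6337, -0.2364, 0.1939]
orientation: [2.188, 2.254, 0.0]
force: [0.1, 0.5, -0.4]
opening: 0.0541
gripper_force: 30.0
```

Run:
```python
from h import *
s,w,im,d=snap("w11"); print(s["force"],s["wrist_torque"],s["opening"],hole(im)); rel([.6336,-.2363,.194],1.7)
```

```text
[ 0.12572969  0.47565888 -0.40909634] [-0.11293247  0.05276927 -0.0207404 ] 0.05406576398701592 [278.   179.    11.65]
t 23.95 at [ 0.6337 -0.2364  0.1939] yaw 1.7 ->shift [ 0.0001 -0.0001 -0.0001] turn [ 0.  0. -0.]
```

Hole position now matches the ball plate's grip to 0.2 mm, so the seated pose on the jig is the recorded one. Lift.

carry_out:
  targets:
    - {"hand": 50,"x": 0,"y": 0,"z": -0.002,"ax": 0,"ay": 0,"az": 0}
    - {"hand": 50,"x": 0,"y": 0,"z": -0.006,"ax": 0,"ay": 0,"az": 0}
    - {"hand": 50,"x": 0,"y": 0,"z": -0.015,"ax": 0,"ay": 0,"az": 0}
    - {"hand": 50,"x": 0,"y": 0,"z": -0.03,"ax": 0,"ay": 0,"az": 0}
    - {"hand": 50,"x": 0,"y": 0,"z": -0.05,"ax": 0,"ay": 0,"az": 0}
    - {"hand": 50,"x": 0,"y": 0,"z": -0.075,"ax": 0,"ay": 0,"az": 0}
    - {"hand": 50,"x": 0,"y": 0,"z": -0.09,"ax": 0,"ay": 0,"az": 0}
    - {"hand": 50,"x": 0,"y": 0,"z": -0.09,"ax": 0,"ay": 0,"az": 0}

```text
t: 24.95
tool_pos: [0.6344, -0.2367, 0.2866]
orientation: [2.186, 2.251, 0.002]
force: [-0.2, 0.3, -1.5]
opening: 0.0539
gripper_force: 30.0
```

Run:
```python
from h import *
rel([.4436,-.30995,.285],11.56)
```

```text
t 24.95 at [ 0.6344 -0.2367  0.2866] yaw 1.7 ->shift [-0.0676 -0.1929  0.001 ] turn [ 0.0035  0.0021 -0.172 ]
```

carry_out:
  targets:
    - {"hand": 50,"x": -0.01,"y": -0.03,"z": 0,"ax": 0,"ay": 0,"az": -0.03}
    - {"hand": 50,"x": -0.025,"y": -0.07,"z": 0,"ax": 0,"ay": 0,"az": -0.06}
    - {"hand": 50,"x": -0.04,"y": -0.11,"z": 0,"ax": 0,"ay": 0,"az": -0.1}
    - {"hand": 50,"x": -0.055,"y": -0.15,"z": 0,"ax": 0,"ay": 0,"az": -0.14}
    - {"hand": 50,"x": -0.065,"y": -0.18,"z": 0,"ax": 0,"ay": 0,"az": -0.165}
    - {"hand": 50,"x": -0.0679,"y": -0.1922,"z": 0,"ax": 0,"ay": 0,"az": -0.172}
    - {"hand": 50,"x": -0.0679,"y": -0.1922,"z": 0,"ax": 0,"ay": 0,"az": -0.172}
    - {"hand": 50,"x": -0.0679,"y": -0.1922,"z": 0,"ax": 0,"ay": 0,"az": -0.172}

```text
t: 25.95
tool_pos: [0.4444, -0.3096, 0.2839]
orientation: [1.986, 2.434, 0.001]
force: [1.0, 0.6, -1.5]
opening: 0.0536
gripper_force: 30.0
```

carry_out:
  targets:
    - {"hand": 50,"x": 0,"y": 0,"z": 0.015,"ax": 0,"ay": 0,"az": 0}
    - {"hand": 50,"x": 0,"y": 0,"z": 0.03,"ax": 0,"ay": 0,"az": 0}
    - {"hand": 50,"x": 0,"y": 0,"z": 0.035,"ax": 0,"ay": 0,"az": 0}
    - {"hand": 50,"x": 0,"y": 0,"z": 0.035,"ax": 0,"ay": 0,"az": 0}
    - {"hand": 50,"x": 0,"y": 0,"z": 0.035,"ax": 0,"ay": 0,"az": 0}
    - {"hand": 50,"x": 0,"y": 0,"z": 0.035,"ax": 0,"ay": 0,"az": 0}

```text
t: 26.7
tool_pos: [0.4438, -0.3102, 0.2496]
orientation: [1.986, 2.433, -0.0]
force: [0.8, -0.1, -2.0]
opening: 0.0539
gripper_force: 30.0
```

Run:
```python
from h import *
for i in range(3): read_camera("wrist")
s,w,im,d=snap("w12"); print(s["force"],s["opening"],hole(im)); rel([.4436,-.30995,.204],11.56)
cv2.imwrite("pics/w12c.png",cv2.resize(im[90:260,190:370],None,fx=3.3,fy=3.3,interpolation=2))
```

```text
[ 0.83103754 -0.05460368 -0.98230221] 0.053896211503427535 [278.25 173.25  10.88]
t 26.9 at [ 0.4437 -0.3101  0.2493] yaw 11.55 ->shift [ 0.0001 -0.0001  0.0453] turn [ 0.0004  0.0004 -0.0001]
```

View pics/w12c.png

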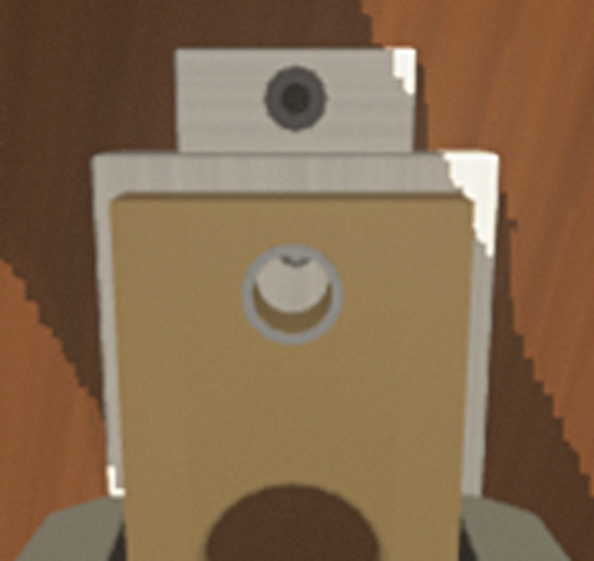

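The far hole is at (293,295) in the crop with the pin coming laterally centred in it; pose matches the recorded seat to 0.2 mm. Lower gently.

carry_out:
  targets:
    - {"hand": 50,"x": 0,"y": 0,"z": 0.01,"ax": 0,"ay": 0,"az": 0}
    - {"hand": 50,"x": 0,"y": 0,"z": 0.016,"ax": 0,"ay": 0,"az": 0}
    - {"hand": 50,"x": 0,"y": 0,"z": 0.02,"ax": 0,"ay": 0,"az": 0}
    - {"hand": 50,"x": 0,"y": 0,"z": 0.023,"ax": 0,"ay": 0,"az": 0}
    - {"hand": 50,"x": 0,"y": 0,"z": 0.026,"ax": 0,"ay": 0,"az": 0}
    - {"hand": 50,"x": 0,"y": 0,"z": 0.028,"ax": 0,"ay": 0,"az": 0}
    - {"hand": 50,"x": 0,"y": 0,"z": 0.028,"ax": 0,"ay": 0,"az": 0}

```text
t: 27.78
tool_pos: [0.4436, -0.31, 0.2208]
orientation: [-1.986, -2.434, 0.0]
force: [0.5, 0.6, -1.8]
opening: 0.0536
gripper_force: 30.0
```

Run:
```python
from h import *
s,w,im,d=snap("w13"); print(s["force"],s["wrist_torque"],s["opening"],hole(im)); rel([.4436,-.30995,.204],11.56)
```

```text
[ 0.52819128  0.58395448 -1.83017637] [-0.04159026  0.04810722  0.00308539] 0.05359858539346594 [278.   173.25  11.1 ]
t 27.82 at [ 0.4436 -0.31    0.221 ] yaw 11.56 ->shift [ 0.    -0.     0.017] turn [-0.  0. -0.]
```

Pins have entered with no side load; go on down.

carry_out:
  targets:
    - {"hand": 50,"x": 0,"y": 0,"z": 0.003,"ax": 0,"ay": 0,"az": 0}
    - {"hand": 50,"x": 0,"y": 0,"z": 0.006,"ax": 0,"ay": 0,"az": 0}
    - {"hand": 50,"x": 0,"y": 0,"z": 0.009,"ax": 0,"ay": 0,"az": 0}
    - {"hand": 50,"x": 0,"y": 0,"z": 0.011,"ax": 0,"ay": 0,"az": 0}
    - {"hand": 50,"x": 0,"y": 0,"z": 0.013,"ax": 0,"ay": 0,"az": 0}
    - {"hand": 50,"x": 0,"y": 0,"z": 0.0145,"ax": 0,"ay": 0,"az": 0}
    - {"hand": 50,"x": 0,"y": 0,"z": 0.0145,"ax": 0,"ay": 0,"az": 0}

```text
t: 28.7
tool_pos: [0.4436, -0.3099, 0.2063]
orientation: [-1.986, -2.434, 0.0]
force: [-0.4, 0.3, -1.2]
opening: 0.0539
gripper_force: 30.0
```

carry_out:
  targets:
    - {"hand": 50,"x": 0,"y": 0,"z": 0.001,"ax": 0,"ay": 0,"az": 0}
    - {"hand": 50,"x": 0,"y": 0,"z": 0.0018,"ax": 0,"ay": 0,"az": 0}
    - {"hand": 50,"x": 0,"y": 0,"z": 0.0018,"ax": 0,"ay": 0,"az": 0}
    - {"hand": 50,"x": 0,"y": 0,"z": 0.0018,"ax": 0,"ay": 0,"az": 0}

```text
t: 29.2
tool_pos: [0.4436, -0.31, 0.2047]
orientation: [1.986, 2.434, -0.0]
force: [-0.2, 0.3, -1.6]
opening: 0.0537
gripper_force: 30.0
```

Run:
```python
from h import *
s,w,im,d=snap("w14"); print(s["force"],s["wrist_torque"],s["opening"],hole(im)); rel([.4436,-.30995,.204],11.56)
```

```text
[-0.20909674  0.25250773 -1.64569416] [-0.09185592  0.03358564 -0.00597445] 0.053707103166566066 None
t 29.25 at [ 0.4436 -0.31    0.2047] yaw 11.56 ->shift [ 0.0001 -0.      0.0007] turn [-0.      0.     -0.0001]
```

Just 0.7 mm to go; press lightly home, then release and rise.

carry_out:
  targets:
    - {"hand": 50,"x": 0,"y": 0,"z": 0.0006,"ax": 0,"ay": 0,"az": 0}
    - {"hand": 50,"x": 0,"y": 0,"z": 0.0011,"ax": 0,"ay": 0,"az": 0}
    - {"hand": 50,"x": 0,"y": 0,"z": 0.0011,"ax": 0,"ay": 0,"az": 0}
    - {"hand": 50,"x": 0,"y": 0,"z": 0.0011,"ax": 0,"ay": 0,"az": 0}

```text
t: 29.75
tool_pos: [0.4437, -0.31, 0.2039]
orientation: [1.986, 2.434, -0.0]
force: [-2.0, 2.0, 6.1]
opening: 0.0537
gripper_force: 30.0
```

carry_out:
  targets:
    - {"hand": 60,"x": 0,"y": 0,"z": 0,"ax": 0,"ay": 0,"az": 0}
    - {"hand": 66,"x": 0,"y": 0,"z": 0,"ax": 0,"ay": 0,"az": 0}
    - {"hand": 100,"x": 0,"y": 0,"z": 0,"ax": 0,"ay": 0,"az": 0}
    - {"hand": 100,"x": 0,"y": 0,"z": 0,"ax": 0,"ay": 0,"az": 0}
    - {"hand": 100,"x": 0,"y": 0,"z": -0.02,"ax": 0,"ay": 0,"az": 0}
    - {"hand": 100,"x": 0,"y": 0,"z": -0.06,"ax": 0,"ay": 0,"az": 0}
    - {"hand": 100,"x": 0,"y": 0,"z": -0.08,"ax": 0,"ay": 0,"az": 0}
    - {"hand": 100,"x": 0,"y": 0,"z": -0.08,"ax": 0,"ay": 0,"az": 0}

```text
t: 30.75
tool_pos: [0.4443, -0.3106, 0.2855]
orientation: [1.984, 2.431, -0.0]
force: [0.5, 0.0, -0.0]
opening: 0.0929
gripper_force: 0.0
```

Run:
```python
from h import *
s,w,im,d=snap("w15"); P=cloud(w,d)
q=onplane(w,[],0) if 0 else None
g=np.deg2rad(11.5); y=np.array([-np.sin(g),np.cos(g)]); x=np.array([np.cos(g),np.sin(g)]); D=P[...,:2]-[.4436,-.3092]; a=D@x; b=D@y
for lo,hi in((22,30),(34,42),(50,58)):
    for l2,h2 in((-24,-12),(12,24)):
        m=(b*1e3>lo)&(b*1e3<hi)&(a*1e3>l2)&(a*1e3<h2); print(lo,l2,m.sum(),np.median(P[m][:,2]).round(4))
rel([.4626,-.0009,.28],9.1)
```

```text
22 -24 1790 0.2005
22 12 1828 0.2006
34 -24 161 0.0322
34 12 153 0.0322
50 -24 179 0.0322
50 12 176 0.0321
t 30.8 at [ 0.4438 -0.3101  0.2839] yaw 11.56 ->shift [0.2992 0.0803 0.0036] turn [0.001  0.0011 0.0429]
```

The olive plate is home (top 32.2 mm, level). Back to the mat for the ball plate.

carry_out:
  targets:
    - {"hand": 100,"x": 0.05,"y": 0.013,"z": -0.005,"ax": 0,"ay": 0,"az": 0.008}
    - {"hand": 100,"x": 0.1,"y": 0.027,"z": -0.005,"ax": 0,"ay": 0,"az": 0.016}
    - {"hand": 100,"x": 0.15,"y": 0.04,"z": -0.005,"ax": 0,"ay": 0,"az": 0.024}
    - {"hand": 100,"x": 0.2,"y": 0.053,"z": -0.003,"ax": 0,"ay": 0,"az": 0.032}
    - {"hand": 100,"x": 0.25,"y": 0.067,"z": 0,"ax": 0,"ay": 0,"az": 0.043}
    - {"hand": 100,"x": 0.2992,"y": 0.0803,"z": 0.0036,"ax": 0,"ay": 0,"az": 0.043}
    - {"hand": 100,"x": 0.2992,"y": 0.0803,"z": 0.0036,"ax": 0,"ay": 0,"az": 0.043}
    - {"hand": 100,"x": 0.2992,"y": 0.0803,"z": 0.0036,"ax": 0,"ay": 0,"az": 0.043}

```text
t: 31.8
tool_pos: [0.4619, -0.0009, 0.2788]
orientation: [-2.036, -2.391, 0.002]
force: [0.5, -0.5, 0.5]
opening: 0.0931
gripper_force: 0.0
```

carry_out:
  targets:
    - {"hand": 100,"x": 0,"y": 0,"z": 0.03,"ax": 0,"ay": 0,"az": 0}
    - {"hand": 100,"x": 0,"y": 0,"z": 0.06,"ax": 0,"ay": 0,"az": 0}
    - {"hand": 100,"x": 0,"y": 0,"z": 0.08,"ax": 0,"ay": 0,"az": 0}
    - {"hand": 100,"x": 0,"y": 0,"z": 0.085,"ax": 0,"ay": 0,"az": 0}
    - {"hand": 100,"x": 0,"y": 0,"z": 0.0875,"ax": 0,"ay": 0,"az": 0}
    - {"hand": 100,"x": 0,"y": 0,"z": 0.0875,"ax": 0,"ay": 0,"az": 0}
    - {"hand": 100,"x": 0,"y": 0,"z": 0.0875,"ax": 0,"ay": 0,"az": 0}

```text
t: 32.67
tool_pos: [0.4628, -0.0009, 0.1933]
orientation: [2.038, 2.389, 0.001]
force: [-0.4, -0.1, -0.1]
opening: 0.0929
gripper_force: 0.0
```

Run:
```python
from h import *
for i in range(3): read_camera("wrist")
s,w,im,d=snap("w16"); print(s["force"],hole(im,(279,178),32)); rel([.4626,-.0009,.1911],9.1)
```

```text
[ 0.87827319 -0.09377869 -0.36632205] [277.75 178.5   11.73]
t 32.88 at [ 0.4626 -0.0007  0.1928] yaw 9.11 ->shift [-0.0002  0.      0.0017] turn [0.0007 0.0002 0.0001]
```

carry_out:
  newtons: 10
  targets:
    - {"hand": 100,"x": 0,"y": 0,"z": 0.0013,"ax": 0,"ay": 0,"az": 0}
    - {"hand": 75,"x": 0,"y": 0,"z": 0.0013,"ax": 0,"ay": 0,"az": 0}
    - {"hand": 50,"x": 0,"y": 0,"z": 0.0013,"ax": 0,"ay": 0,"az": 0}
    - {"hand": 50,"x": 0,"y": 0,"z": 0.0013,"ax": 0,"ay": 0,"az": 0}
    - {"hand": 50,"x": 0,"y": 0,"z": 0.0013,"ax": 0,"ay": 0,"az": 0}
    - {"hand": 50,"x": 0,"y": 0,"z": 0.0013,"ax": 0,"ay": 0,"az": 0}
    - {"hand": 50,"x": 0,"y": 0,"z": 0.0013,"ax": 0,"ay": 0,"az": 0}

```text
t: 33.75
tool_pos: [0.4624, -0.0007, 0.1911]
orientation: [2.038, 2.391, -0.0]
force: [-0.3, -0.3, -0.2]
opening: 0.0541
gripper_force: 10.0
```

carry_out:
  newtons: 30
  targets:
    - {"hand": 50,"x": 0,"y": 0,"z": 0,"ax": 0,"ay": 0,"az": 0}
    - {"hand": 50,"x": 0,"y": 0,"z": 0,"ax": 0,"ay": 0,"az": 0}
    - {"hand": 50,"x": 0,"y": 0,"z": 0,"ax": 0,"ay": 0,"az": 0}

```text
t: 34.12
tool_pos: [0.4624, -0.0007, 0.1911]
orientation: [-2.038, -2.391, 0.0]
force: [0.3, 0.6, 0.2]
opening: 0.0538
gripper_force: 30.0
```

carry_out:
  targets:
    - {"hand": 50,"x": 0,"y": 0,"z": -0.003,"ax": 0,"ay": 0,"az": 0}
    - {"hand": 50,"x": 0,"y": 0,"z": -0.01,"ax": 0,"ay": 0,"az": 0}
    - {"hand": 50,"x": 0,"y": 0,"z": -0.025,"ax": 0,"ay": 0,"az": 0}
    - {"hand": 50,"x": 0,"y": 0,"z": -0.045,"ax": 0,"ay": 0,"az": 0}
    - {"hand": 50,"x": 0,"y": 0,"z": -0.07,"ax": 0,"ay": 0,"az": 0}
    - {"hand": 50,"x": 0,"y": 0,"z": -0.095,"ax": 0,"ay": 0,"az": 0}
    - {"hand": 50,"x": 0,"y": 0,"z": -0.105,"ax": 0,"ay": 0,"az": 0}
    - {"hand": 50,"x": 0,"y": 0,"z": -0.105,"ax": 0,"ay": 0,"az": 0}

```text
t: 35.12
tool_pos: [0.4627, -0.0008, 0.2971]
orientation: [2.037, 2.389, 0.002]
force: [0.1, -0.3, -1.7]
opening: 0.0539
gripper_force: 30.0
```

Run:
```python
from h import *
s,w,im,d=snap("w17"); print(s["force"],s["opening"],hole(im)); rel([.6339,-.2366,.29],1.9)
```

```text
[ 0.10680701 -0.30362835 -1.69648455] 0.05386305502982901 [278.   178.25  11.75]
t 35.17 at [ 0.4623 -0.0007  0.2961] yaw 9.09 ->shift [-0.26    0.1322  0.0061] turn [2.000e-04 1.000e-04 1.256e-01]
```

carry_out:
  targets:
    - {"hand": 50,"x": -0.02,"y": 0.01,"z": 0,"ax": 0,"ay": 0,"az": 0.01}
    - {"hand": 50,"x": -0.06,"y": 0.03,"z": 0,"ax": 0,"ay": 0,"az": 0.03}
    - {"hand": 50,"x": -0.1,"y": 0.051,"z": 0,"ax": 0,"ay": 0,"az": 0.05}
    - {"hand": 50,"x": -0.145,"y": 0.074,"z": 0,"ax": 0,"ay": 0,"az": 0.075}
    - {"hand": 50,"x": -0.19,"y": 0.097,"z": 0,"ax": 0,"ay": 0,"az": 0.1}
    - {"hand": 50,"x": -0.23,"y": 0.117,"z": 0.002,"ax": 0,"ay": 0,"az": 0.12}
    - {"hand": 50,"x": -0.255,"y": 0.1295,"z": 0.006,"ax": 0,"ay": 0,"az": 0.1256}
    - {"hand": 50,"x": -0.26,"y": 0.1322,"z": 0.006,"ax": 0,"ay": 0,"az": 0.1256}

```text
t: 36.17
tool_pos: [0.6338, -0.2377, 0.2874]
orientation: [-2.184, -2.254, 0.002]
force: [-0.1, 0.3, -1.6]
opening: 0.0535
gripper_force: 30.0
```

carry_out:
  targets:
    - {"hand": 50,"x": 0,"y": 0,"z": 0.02,"ax": 0,"ay": 0,"az": 0}
    - {"hand": 50,"x": 0,"y": 0,"z": 0.045,"ax": 0,"ay": 0,"az": 0}
    - {"hand": 50,"x": 0,"y": 0,"z": 0.06,"ax": 0,"ay": 0,"az": 0}
    - {"hand": 50,"x": 0,"y": 0,"z": 0.07,"ax": 0,"ay": 0,"az": 0}
    - {"hand": 50,"x": 0,"y": 0,"z": 0.07,"ax": 0,"ay": 0,"az": 0}
    - {"hand": 50,"x": 0,"y": 0,"z": 0.07,"ax": 0,"ay": 0,"az": 0}

```text
t: 36.92
tool_pos: [0.6344, -0.2367, 0.2212]
orientation: [2.183, 2.257, 0.001]
force: [0.9, -0.6, -1.7]
opening: 0.0537
gripper_force: 30.0
```

Run:
```python
from h import *
for i in range(3): read_camera("wrist")
s,w,im,d=snap("w18"); print(s["force"],s["opening"],hole(im)); rel([.6339,-.2366,.1941],1.9)
P=cloud(w,d); D=P[...,:2]-[.6339,-.2366]; m=(P[...,2]>.013)&(P[...,2]<.019)&(abs(D[...,0])<.042)&(D[...,1]>.05); print("cleat inner/outer y",(np.percentile(D[m][:,1],[3,97])*1000).round(1),m.sum())
```

```text
[-0.10315512 -0.23045475 -0.68196949] 0.05343098592542289 [276.75 178.75  10.48]
t 37.12 at [ 0.6343 -0.2368  0.2211] yaw 1.89 ->shift [ 0.0002 -0.0005  0.027 ] turn [ 0.0013  0.0007 -0.0002]
cleat inner/outer y [69.8 81.3] 2937
```

Aligned with the cradle (cleat's inner face at 69.8 mm, i.e. 70 nominal). Lower.

carry_out:
  targets:
    - {"hand": 50,"x": 0,"y": 0,"z": 0.008,"ax": 0,"ay": 0,"az": 0}
    - {"hand": 50,"x": 0,"y": 0,"z": 0.015,"ax": 0,"ay": 0,"az": 0}
    - {"hand": 50,"x": 0,"y": 0,"z": 0.02,"ax": 0,"ay": 0,"az": 0}
    - {"hand": 50,"x": 0,"y": 0,"z": 0.023,"ax": 0,"ay": 0,"az": 0}
    - {"hand": 50,"x": 0,"y": 0,"z": 0.025,"ax": 0,"ay": 0,"az": 0}
    - {"hand": 50,"x": 0,"y": 0,"z": 0.0255,"ax": 0,"ay": 0,"az": 0}
    - {"hand": 50,"x": 0,"y": 0,"z": 0.0255,"ax": 0,"ay": 0,"az": 0}

```text
t: 38.0
tool_pos: [0.6341, -0.2366, 0.1949]
orientation: [2.184, 2.258, 0.0]
force: [-0.5, -0.2, -1.4]
opening: 0.0539
gripper_force: 30.0
```

carry_out:
  targets:
    - {"hand": 50,"x": 0,"y": 0,"z": 0.0005,"ax": 0,"ay": 0,"az": 0}
    - {"hand": 50,"x": 0,"y": 0,"z": 0.001,"ax": 0,"ay": 0,"az": 0}
    - {"hand": 50,"x": 0,"y": 0,"z": 0.001,"ax": 0,"ay": 0,"az": 0}
    - {"hand": 50,"x": 0,"y": 0,"z": 0.001,"ax": 0,"ay": 0,"az": 0}

```text
t: 38.5
tool_pos: [0.6341, -0.2366, 0.1942]
orientation: [2.184, 2.258, 0.0]
force: [-2.3, 0.5, 5.2]
opening: 0.0537
gripper_force: 30.0
```

carry_out:
  targets:
    - {"hand": 60,"x": 0,"y": 0,"z": 0,"ax": 0,"ay": 0,"az": 0}
    - {"hand": 66,"x": 0,"y": 0,"z": 0,"ax": 0,"ay": 0,"az": 0}
    - {"hand": 100,"x": 0,"y": 0,"z": 0,"ax": 0,"ay": 0,"az": 0}
    - {"hand": 100,"x": 0,"y": 0,"z": 0,"ax": 0,"ay": 0,"az": 0}
    - {"hand": 100,"x": 0,"y": 0,"z": -0.02,"ax": 0,"ay": 0,"az": 0}
    - {"hand": 100,"x": 0,"y": 0,"z": -0.06,"ax": 0,"ay": 0,"az": 0}
    - {"hand": 100,"x": 0,"y": 0,"z": -0.1,"ax": 0,"ay": 0,"az": 0}
    - {"hand": 100,"x": 0,"y": 0,"z": -0.1,"ax": 0,"ay": 0,"az": 0}

```text
t: 39.5
tool_pos: [0.6357, -0.2373, 0.3008]
orientation: [2.178, 2.251, 0.005]
force: [0.6, 0.3, 0.7]
opening: 0.0927
gripper_force: 0.0
```

Run:
```python
from h import *
s,w,im,d=snap("w19"); P=cloud(w,d); D=P[...,:2]-[.6339,-.2366]
for lo,hi in((34,42),(50,58)):
    for l2,h2 in((-24,-12),(12,24)):
        m=(D[...,1]*1e3>lo)&(D[...,1]*1e3<hi)&(D[...,0]*1e3>l2)&(D[...,0]*1e3<h2); print(lo,l2,m.sum(),np.median(P[m][:,2]).round(4))
```

```text
34 -24 138 0.0222
34 12 138 0.0222
50 -24 141 0.0221
50 12 147 0.0224
```

carry_out:
  targets:
    - {"hand": 100,"x": 0.05,"y": 0.001,"z": 0,"ax": 0,"ay": 0,"az": 0.005}
    - {"hand": 100,"x": 0.11,"y": 0.003,"z": 0,"ax": 0,"ay": 0,"az": 0.01}
    - {"hand": 100,"x": 0.17,"y": 0.004,"z": 0,"ax": 0,"ay": 0,"az": 0.015}
    - {"hand": 100,"x": 0.23,"y": 0.006,"z": 0,"ax": 0,"ay": 0,"az": 0.02}
    - {"hand": 100,"x": 0.29,"y": 0.008,"z": 0,"ax": 0,"ay": 0,"az": 0.025}
    - {"hand": 100,"x": 0.35,"y": 0.009,"z": 0,"ax": 0,"ay": 0,"az": 0.033}
    - {"hand": 100,"x": 0.41,"y": 0.01,"z": 0,"ax": 0,"ay": 0,"az": 0.033}
    - {"hand": 100,"x": 0.4365,"y": 0.0105,"z": 0,"ax": 0,"ay": 0,"az": 0.033}

```text
t: 40.55
tool_pos: [0.6289, 0.2033, 0.2925]
orientation: [-2.217, -2.224, 0.002]
force: [0.4, 0.7, 0.5]
opening: 0.0934
gripper_force: 0.0
```

Run:
```python
from h import *
for i in range(6): read_camera("wrist")
s,w,im,d=snap("w20"); P=cloud(w,d)
_,w1,i1,_=load("w1")
def blob(im,c,r=45):
    x,y=c; hs=cv2.cvtColor(im,cv2.COLOR_BGR2HSV)[y-r:y+r,x-r:x+r].astype(int); return hs
p=proj(w,[[.629,.2555,.044]])[0].astype(int); print("olive px",p, proj(w1,[[.629,.2555,.044]])[0].round(1))
D=np.hypot(P[...,0]-.629,P[...,1]-.2555); m=(D<.03)&(P[...,2]>.006)&(P[...,2]<.06); q=P[m]
print(m.sum(),q.min(0).round(4),q.max(0).round(4)); t=q[q[:,2]>.0415]; print("top",t.mean(0).round(4),len(t),t.min(0).round(4),t.max(0).round(4))
rel([.629,.2555,.20],0)
cv2.imwrite("pics/w20c.png",cv2.resize(im[max(0,p[1]-60):p[1]+60,p[0]-60:p[0]+60],None,fx=4,fy=4,interpolation=2))
```

```text
olive px [278 145] [428.6 166.9]
827 [0.62   0.243  0.0223] [0.6442 0.2673 0.0461]
top [0.6322 0.255  0.0438] 482 [0.6227 0.2455 0.0415] [0.6412 0.2636 0.0461]
t 40.9 at [0.6301 0.1986 0.2932] yaw -0.08 ->shift [ 0.0569 -0.0011  0.0932] turn [-0.0007  0.0005 -0.0014]
```

View pics/w20c.png

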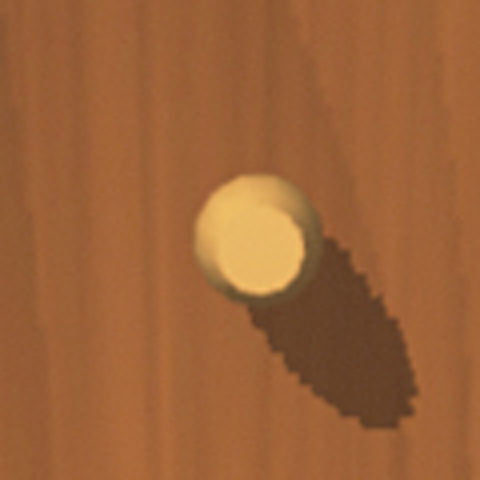

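The olive stands upright, its top flat centred at (262,251) in the crop, i.e. pixel (283.5,147.8). Check by ray casting in two views before gripping.

Run:
```python
from h import *
s,w,im,d=load("w20"); _,w6,i6,_=load("w1")
print(onplane(w,[(283.5,147.75)],.044).round(4))
def flat(im,c,r=22):
    x,y=c; h=cv2.cvtColor(im,cv2.COLOR_BGR2HSV)[y-r:y+r,x-r:x+r]; v=h[...,2]; m=((v>205)&(h[...,0]>15)).astype(np.uint8)
    k=max(cv2.findContours(m,0,1)[0],key=cv2.contourArea); M=cv2.moments(k); return x-r+M["m10"]/M["m00"],y-r+M["m01"]/M["m00"],cv2.contourArea(k)
a=flat(im,(283,147)); b=flat(i6,(428,167)); print(a,b); print(tri(w,a[:2],w6,b[:2]))
rel([.6321,.2552,.199],0)
```

```text
[[0.6327 0.2539 0.044 ]]
(280.48277004638834, 143.53976143141153, 503.0) (427.33853006681517, 163.47698589458054, 449.0)
(array([0.63056857, 0.25696928, 0.03753055]), np.float64(0.0011093030190146495))
t 40.9 at [0.6301 0.1986 0.2932] yaw -0.08 ->shift [0.0566 0.002  0.0942] turn [-0.0007  0.0005 -0.0014]
```

carry_out:
  targets:
    - {"hand": 75,"x": 0.03,"y": 0.001,"z": 0,"ax": 0,"ay": 0,"az": 0}
    - {"hand": 75,"x": 0.0562,"y": 0.002,"z": 0.005,"ax": 0,"ay": 0,"az": 0}
    - {"hand": 75,"x": 0.0562,"y": 0.002,"z": 0.03,"ax": 0,"ay": 0,"az": 0}
    - {"hand": 75,"x": 0.0562,"y": 0.002,"z": 0.06,"ax": 0,"ay": 0,"az": 0}
    - {"hand": 75,"x": 0.0562,"y": 0.002,"z": 0.085,"ax": 0,"ay": 0,"az": 0}
    - {"hand": 75,"x": 0.0562,"y": 0.002,"z": 0.0942,"ax": 0,"ay": 0,"az": 0}
    - {"hand": 75,"x": 0.0562,"y": 0.002,"z": 0.0942,"ax": 0,"ay": 0,"az": 0}
    - {"hand": 75,"x": 0.0562,"y": 0.002,"z": 0.0942,"ax": 0,"ay": 0,"az": 0}

```text
t: 41.9
tool_pos: [0.6327, 0.2564, 0.201]
orientation: [2.221, 2.221, 0.003]
force: [0.2, 0.1, -0.3]
opening: 0.07
gripper_force: 0.0
```

Run:
```python
from h import *
for i in range(4): read_camera("wrist")
s,w,im,d=snap("w21"); P=cloud(w,d)
D=np.hypot(P[...,0]-.632,P[...,1]-.2548); m=(D<.024)&(P[...,2]>.006)&(P[...,2]<.06); q=P[m]
print(m.sum(),q.min(0).round(4),q.max(0).round(4)); rel([.632,.2548,.199],0)
```

```text
2238 [0.6195 0.2458 0.0081] [0.6447 0.2677 0.0461]
t 42.15 at [0.6324 0.2563 0.2004] yaw 0.01 ->shift [-0.0015 -0.0004  0.0014] turn [ 0.0013 -0.0004  0.0001]
```

carry_out:
  newtons: 8
  targets:
    - {"hand": 60,"x": -0.0012,"y": -0.0003,"z": 0.001,"ax": 0,"ay": 0,"az": 0}
    - {"hand": 40,"x": -0.0012,"y": -0.0003,"z": 0.001,"ax": 0,"ay": 0,"az": 0}
    - {"hand": 20,"x": -0.0012,"y": -0.0003,"z": 0.001,"ax": 0,"ay": 0,"az": 0}
    - {"hand": 20,"x": -0.0012,"y": -0.0003,"z": 0.001,"ax": 0,"ay": 0,"az": 0}
    - {"hand": 20,"x": -0.0012,"y": -0.0003,"z": 0.001,"ax": 0,"ay": 0,"az": 0}
    - {"hand": 20,"x": -0.0012,"y": -0.0003,"z": 0.001,"ax": 0,"ay": 0,"az": 0}
    - {"hand": 20,"x": -0.0012,"y": -0.0003,"z": 0.001,"ax": 0,"ay": 0,"az": 0}
    - {"hand": 20,"x": -0.0012,"y": -0.0003,"z": 0.001,"ax": 0,"ay": 0,"az": 0}

```text
t: 43.15
tool_pos: [0.6317, 0.255, 0.1984]
orientation: [2.221, 2.222, -0.0]
force: [0.3, -0.0, -0.7]
opening: 0.025
gripper_force: 8.0
```

carry_out:
  newtons: 12
  targets:
    - {"hand": 20,"x": 0,"y": 0,"z": 0,"ax": 0,"ay": 0,"az": 0}
    - {"hand": 20,"x": 0,"y": 0,"z": 0,"ax": 0,"ay": 0,"az": 0}

```text
t: 43.4
tool_pos: [0.6317, 0.255, 0.1984]
orientation: [-2.221, -2.222, 0.0]
force: [0.7, 0.8, 0.6]
opening: 0.025
gripper_force: 12.0
```

Run:
```python
from h import *
s,w,im,d=snap("w22"); print(s["opening"],s["force"],s["tool_pos"]); P=cloud(w,d)
D=np.hypot(P[...,0]-.632,P[...,1]-.2548); m=(D<.02)&(P[...,2]>.006)&(P[...,2]<.06); q=P[m]
t=q[q[:,2]>.0425]; print("topflat",t.mean(0).round(4),t.min(0).round(4),t.max(0).round(4)); print(q.max(0))
```

```text
0.02498028462571173 [0.67022967 0.79351366 0.5742488 ] [0.63170663 0.25503903 0.19841283]
topflat [0.6315 0.2576 0.0474] [0.614  0.2458 0.0425] [0.65   0.2646 0.06  ]
[0.6500781  0.26778605 0.05996413]
```

carry_out:
  targets:
    - {"hand": 20,"x": 0,"y": 0,"z": -0.003,"ax": 0,"ay": 0,"az": 0}
    - {"hand": 20,"x": 0,"y": 0,"z": -0.012,"ax": 0,"ay": 0,"az": 0}
    - {"hand": 20,"x": 0,"y": 0,"z": -0.03,"ax": 0,"ay": 0,"az": 0}
    - {"hand": 20,"x": 0,"y": 0,"z": -0.055,"ax": 0,"ay": 0,"az": 0}
    - {"hand": 20,"x": 0,"y": 0,"z": -0.08,"ax": 0,"ay": 0,"az": 0}
    - {"hand": 20,"x": 0,"y": 0,"z": -0.092,"ax": 0,"ay": 0,"az": 0}

```text
t: 44.2
tool_pos: [0.6325, 0.2553, 0.2941]
orientation: [2.22, 2.22, 0.006]
force: [-0.2, -0.2, 0.5]
opening: 0.0252
gripper_force: 12.0
```

carry_out:
  targets:
    - {"hand": 20,"x": -0.015,"y": -0.004,"z": 0,"ax": 0,"ay": 0,"az": 0}
    - {"hand": 20,"x": -0.05,"y": -0.014,"z": 0,"ax": 0,"ay": 0,"az": 0}
    - {"hand": 20,"x": -0.09,"y": -0.025,"z": 0,"ax": 0,"ay": 0,"az": 0}
    - {"hand": 20,"x": -0.135,"y": -0.038,"z": 0,"ax": 0,"ay": 0,"az": 0}
    - {"hand": 20,"x": -0.18,"y": -0.05,"z": 0,"ax": 0,"ay": 0,"az": 0}
    - {"hand": 20,"x": -0.225,"y": -0.063,"z": 0,"ax": 0,"ay": 0,"az": 0}
    - {"hand": 20,"x": -0.27,"y": -0.075,"z": 0,"ax": 0,"ay": 0,"az": 0}
    - {"hand": 20,"x": -0.316,"y": -0.088,"z": 0,"ax": 0,"ay": 0,"az": 0}

```text
t: 45.2
tool_pos: [0.5421, -0.0629, 0.289]
orientation: [-2.221, -2.22, 0.002]
force: [0.0, -0.6, 0.7]
opening: 0.0253
gripper_force: 12.0
```

carry_out:
  targets:
    - {"hand": 20,"x": -0.045,"y": -0.0125,"z": 0,"ax": 0,"ay": 0,"az": -0.03}
    - {"hand": 20,"x": -0.09,"y": -0.025,"z": 0,"ax": 0,"ay": 0,"az": -0.06}
    - {"hand": 20,"x": -0.135,"y": -0.0375,"z": 0,"ax": 0,"ay": 0,"az": -0.09}
    - {"hand": 20,"x": -0.18,"y": -0.05,"z": 0,"ax": 0,"ay": 0,"az": -0.12}
    - {"hand": 20,"x": -0.225,"y": -0.0625,"z": 0,"ax": 0,"ay": 0,"az": -0.15}
    - {"hand": 20,"x": -0.265,"y": -0.074,"z": 0,"ax": 0,"ay": 0,"az": -0.18}
    - {"hand": 20,"x": -0.3,"y": -0.084,"z": 0,"ax": 0,"ay": 0,"az": -0.2}
    - {"hand": 20,"x": -0.316,"y": -0.088,"z": 0,"ax": 0,"ay": 0,"az": -0.2007}

```text
t: 46.2
tool_pos: [0.454, -0.3785, 0.2891]
orientation: [-1.989, -2.429, 0.0]
force: [0.7, 0.7, 0.3]
opening: 0.025
gripper_force: 12.0
```

Run:
```python
from h import *
for i in range(6): read_camera("wrist")
s,w,im,d=snap("w23"); print(s["opening"],s["gripper_force"]); P=cloud(w,d)
# pocket: depth points below plate top inside plate area -> contour of rim
D=P[...,:2]-[.4436,-.3095]; m=((np.hypot(D[...,0],D[...,1])<.024)&(P[...,2]<.0305)).astype(np.uint8)
k=max(cv2.findContours(m,0,1)[0],key=cv2.contourArea); e=cv2.fitEllipse(k); print("ellipse",e)
# rim on plate-top plane: circle fit of mask contour points
q=onplane(w,k.reshape(-1,2),.032)[:,:2]; c,r=cv2.minEnclosingCircle((q*1000).astype(np.float32)); print("rim",np.round(c,1),round(r,1))
x,y=int(e[0][0]),int(e[0][1]); print(x,y)
g=cv2.cvtColor(im,cv2.COLOR_BGR2GRAY)
pk=cv2.HoughCircles(cv2.resize(g[y-40:y+40,x-40:x+40],None,fx=4,fy=4,interpolation=2),3,1,400,param1=120,param2=15,minRadius=50,maxRadius=120); 
if pk is not None:
    u=pk[0,0]/4+[x-40,y-40,0]; print(u,onplane(w,[u[:2]],.032).round(4))
cv2.imwrite("pics/w23c.png",im)
rel([.4436,-.3095,.29],11.5)
```

```text
0.024782351524540953 11.99995206668973
ellipse ((279.7930908203125, 129.31056213378906), (38.734619140625, 40.12989807128906), 176.5645294189453)
rim [ 442.8 -309. ] 15.4
279 129
t 46.55 at [ 0.4563 -0.3758  0.2903] yaw 11.58 ->shift [0.0675 0.0009 0.0003] turn [-0.     -0.0005  0.0014]
```

View pics/w23.png

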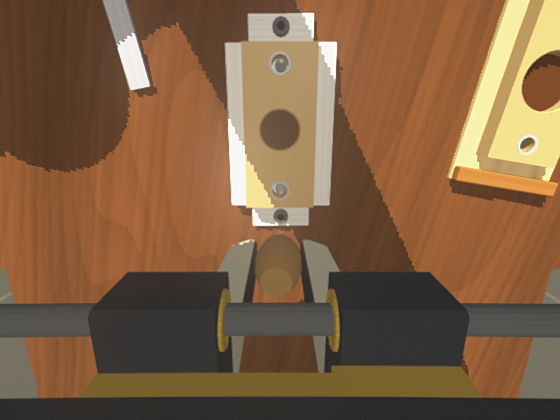

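The view shows the olive upright in the fingers (279,265), the olive plate seated with both pins in its holes (280,63) and (280,189), and the empty pocket at (280,129) → centre (0.443,-0.309). Bring the olive over the pocket.

carry_out:
  targets:
    - {"hand": 20,"x": 0.02,"y": 0.0007,"z": 0,"ax": 0,"ay": 0,"az": 0}
    - {"hand": 20,"x": 0.045,"y": 0.0007,"z": 0.005,"ax": 0,"ay": 0,"az": 0}
    - {"hand": 20,"x": 0.0645,"y": 0.0007,"z": 0.015,"ax": 0,"ay": 0,"az": 0}
    - {"hand": 20,"x": 0.0679,"y": 0.0007,"z": 0.03,"ax": 0,"ay": 0,"az": 0}
    - {"hand": 20,"x": 0.0679,"y": 0.0007,"z": 0.042,"ax": 0,"ay": 0,"az": 0}
    - {"hand": 20,"x": 0.0679,"y": 0.0007,"z": 0.045,"ax": 0,"ay": 0,"az": 0}
    - {"hand": 20,"x": 0.0679,"y": 0.0007,"z": 0.045,"ax": 0,"ay": 0,"az": 0}

```text
t: 47.42
tool_pos: [0.4429, -0.3108, 0.2452]
orientation: [-1.988, -2.432, 0.0]
force: [-0.1, 0.5, 0.1]
opening: 0.0249
gripper_force: 12.0
```

Run:
```python
from h import *
for i in range(4): read_camera("wrist")
s=read_state(); print(s["opening"],s["force"]); rel([.4433,-.3091,.2204],11.5)
```

```text
0.025362893693484864 [-0.79545014  0.31802067 -0.90055447]
t 47.62 at [ 0.4431 -0.3108  0.246 ] yaw 11.48 ->shift [0.0016 0.0005 0.0256] turn [ 0.0006  0.0007 -0.0003]
```

carry_out:
  targets:
    - {"hand": 20,"x": 0.0014,"y": 0.0004,"z": 0.003,"ax": 0,"ay": 0,"az": 0}
    - {"hand": 20,"x": 0.0014,"y": 0.0004,"z": 0.008,"ax": 0,"ay": 0,"az": 0}
    - {"hand": 20,"x": 0.0014,"y": 0.0004,"z": 0.013,"ax": 0,"ay": 0,"az": 0}
    - {"hand": 20,"x": 0.0014,"y": 0.0004,"z": 0.018,"ax": 0,"ay": 0,"az": 0}
    - {"hand": 20,"x": 0.0014,"y": 0.0004,"z": 0.022,"ax": 0,"ay": 0,"az": 0}
    - {"hand": 20,"x": 0.0014,"y": 0.0004,"z": 0.0245,"ax": 0,"ay": 0,"az": 0}
    - {"hand": 20,"x": 0.0014,"y": 0.0004,"z": 0.0245,"ax": 0,"ay": 0,"az": 0}
    - {"hand": 20,"x": 0.0014,"y": 0.0004,"z": 0.0245,"ax": 0,"ay": 0,"az": 0}

```text
t: 48.62
tool_pos: [0.4431, -0.3089, 0.2211]
orientation: [1.987, 2.433, 0.0]
force: [-0.3, -0.6, -0.5]
opening: 0.0251
gripper_force: 12.0
```

Run:
```python
from h import *
s=read_state(); print(s["opening"],s["force"]); rel([.4433,-.3091,.2204],11.5)
```

```text
0.02506500033242944 [-0.25364854 -0.57171784 -0.51365089]
t 48.62 at [ 0.4431 -0.3089  0.2211] yaw 11.51 ->shift [-0.0002  0.0001  0.0007] turn [0.0002 0.0002 0.0001]
```

In the pocket without side load; creep down to touch.

carry_out:
  targets:
    - {"hand": 20,"x": 0,"y": 0,"z": 0.0005,"ax": 0,"ay": 0,"az": 0}
    - {"hand": 20,"x": 0,"y": 0,"z": 0.0009,"ax": 0,"ay": 0,"az": 0}
    - {"hand": 20,"x": 0,"y": 0,"z": 0.0009,"ax": 0,"ay": 0,"az": 0}

```text
t: 49.0
tool_pos: [0.4431, -0.309, 0.2203]
orientation: [1.987, 2.433, -0.0]
force: [0.0, 0.4, 0.6]
opening: 0.0249
gripper_force: 12.0
```

carry_out:
  targets:
    - {"hand": 20,"x": 0,"y": 0,"z": 0.0004,"ax": 0,"ay": 0,"az": 0}
    - {"hand": 20,"x": 0,"y": 0,"z": 0.0004,"ax": 0,"ay": 0,"az": 0}
    - {"hand": 20,"x": 0,"y": 0,"z": 0.0004,"ax": 0,"ay": 0,"az": 0}

```text
t: 49.38
tool_pos: [0.4432, -0.309, 0.2201]
orientation: [1.987, 2.432, -0.0]
force: [-1.0, -0.5, 5.8]
opening: 0.0249
gripper_force: 12.0
```

carry_out:
  targets:
    - {"hand": 29,"x": 0,"y": 0,"z": -0.0002,"ax": 0,"ay": 0,"az": 0}
    - {"hand": 34,"x": 0,"y": 0,"z": -0.0002,"ax": 0,"ay": 0,"az": 0}
    - {"hand": 45,"x": 0,"y": 0,"z": -0.0002,"ax": 0,"ay": 0,"az": 0}
    - {"hand": 60,"x": 0,"y": 0,"z": -0.0002,"ax": 0,"ay": 0,"az": 0}
    - {"hand": 65,"x": 0,"y": 0,"z": -0.01,"ax": 0,"ay": 0,"az": 0}
    - {"hand": 65,"x": 0,"y": 0,"z": -0.04,"ax": 0,"ay": 0,"az": 0}
    - {"hand": 65,"x": 0,"y": 0,"z": -0.07,"ax": 0,"ay": 0,"az": 0}
    - {"hand": 65,"x": 0,"y": 0,"z": -0.09,"ax": 0,"ay": 0,"az": 0}

```text
t: 50.38
tool_pos: [0.4434, -0.3091, 0.3122]
orientation: [1.986, 2.431, -0.0]
force: [-0.2, -1.5, -0.5]
opening: 0.0604
gripper_force: 0.0
```

carry_out:
  targets:
    - {"hand": 65,"x": -0.03,"y": 0,"z": 0,"ax": 0,"ay": 0,"az": 0}
    - {"hand": 65,"x": -0.08,"y": 0,"z": 0,"ax": 0,"ay": 0,"az": 0}
    - {"hand": 65,"x": -0.08,"y": 0,"z": 0,"ax": 0,"ay": 0,"az": 0}
    - {"hand": 65,"x": -0.08,"y": 0,"z": 0,"ax": 0,"ay": 0,"az": 0}

```text
t: 50.88
tool_pos: [0.4589, -0.3871, 0.3098]
orientation: [-1.988, -2.432, -0.001]
force: [0.5, 0.3, 1.5]
opening: 0.0602
gripper_force: 0.0
```

Run:
```python
from h import *
for i in range(5): read_camera("wrist")
s,w,im,d=snap("w24"); P=cloud(w,d); print(s["t"],s["force"].round(1))
def st(n,cx,cy,r,zl):
    D=np.hypot(P[...,0]-cx,P[...,1]-cy); q=P[(D<r)&(P[...,2]>zl)&(P[...,2]<.12)]; print(n,len(q),q.min(0).round(4),q.max(0).round(4))
st("olive all",.443,-.309,.025,.036); st("olive top",.443,-.309,.025,.0635)
g=np.deg2rad(11.5); y=np.array([-np.sin(g),np.cos(g)]); x=np.array([np.cos(g),np.sin(g)]); D=P[...,:2]-[.4434,-.309]; a=D@x*1e3; b=D@y*1e3
for lo,hi in((-58,-53),(-38,-26),(26,38),(52,58)):
    for l2,h2 in((-24,-12),(12,24)):
        m=(b>lo)&(b<hi)&(a>l2)&(a<h2); print("plate",lo,l2,m.sum(),np.median(P[m][:,2]).round(4) if m.sum() else "")
t,dt=read_camera("top"); P=cloud(camera_params("top"),dt)
for a,n in(((.4427,.3073),"new"),((.442,.235),"b1"),((.412,.218),"b2"),((.6339,-.2366),"cradle")):
    m=(np.hypot(P[...,0]-a[0],P[...,1]-a[1])<.03)&(P[...,2]>.015)&(P[...,2]<.06); q=P[m]; print(n,len(q),q.mean(0).round(4),np.percentile(q[:,2],98).round(4))
```

```text
51.125 [ 0.1  0.3 -0.2]
olive all 922 [ 0.4311 -0.3213  0.0457] [ 0.4559 -0.2966  0.0683]
olive top 552 [ 0.4339 -0.3182  0.0635] [ 0.4527 -0.3003  0.0683]
plate -58 -24 2876 0.241
plate -58 12 2945 0.2405
plate -38 -24 216 0.0321
plate -38 12 211 0.0321
plate 26 -24 271 0.0323
plate 26 12 261 0.0323
plate 52 -24 139 0.0324
plate 52 12 144 0.0324
new 252 [0.4423 0.3036 0.0341] 0.042
b1 326 [0.4383 0.2349 0.0349] 0.0419
b2 295 [0.4162 0.2217 0.0344] 0.0422
cradle 320 [ 0.6327 -0.2383  0.0221] 0.0258
```

Everything checks out: the olive is centred and upright (top about 66 mm), the plate is level at 32 mm, and the tray beads and cradle plate are in place. Hand in.

```bash
python3 -c "
from h import *
print(robot.close_job())"
```

```text
the job is handed in; nothing more can be done
None
```

The changeover is done and handed in after about 51 s of robot time: ball bead standing in the tray with the other two undisturbed, olive plate level and home on the jig pins, ball plate flat in the cradle, and the olive blank upright in its pocket; these are my own camera and force checks, as the hand-in returned no verdict.

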